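# Gauge the thickness of a pressed peat disc

### The arm

A 7-joint arm with a two-finger parallel gripper is mounted at the origin on the work surface. World frame = base frame: x ahead of the robot, y to its left, z up, the work surface at z = 0. Lengths are in m, angles in rad, forces in N, time in s.
With the tool pointing down it reaches from about 0.35 to 0.9 m from the base axis. Payload 8.1 kg.
Tool frame: the origin (TCP) lies where the fingers leave the gripper's body, on its centre line; the fingertips stand 66 mm ahead of it and the grasp point (between the pads) lies 47 mm ahead of it (arm.tip_reach is the distance from the TCP to the fingertips, in m); z points along the fingers, y is the direction in which the jaws open and shut (so a half turn about z gives the same grasp; the last joint's range is limited). The gripper opens to 92 mm and grips with 3 to 60 N. Pads are 19 mm wide; open, the fingers measure 130 mm over their backs; the gripper's body (75 mm by 190 mm) begins 47 mm behind the grasp point.
Start: joints at [1.105, 0.434, 0.025, 1.573, -0.012, 1.134, -0.075], TCP at [0.222, -0.584, 0.292] pointing down, gripper open.
Joint ranges: [-2.62, 2.62], [-0.44, 2.09], [-1.27, 1.32], [0.08, 2.57], [-1.32, 4.46], [0.12, 2], [-2.74, 2.74]. Speed limits (rad/s): [2.22, 2.22, 3.01, 3.01, 3.14, 3.14, 3.14].

### API

Orientations are given as a rotation vector (axis times angle).
In Python, from cell import arm gives the robot as it stands.
- The arm moves only by the tool carry_out, never from a script. Its argument "plan" is a list of rows, each a list of 5 numbers: the shift along the world's x, y, z in cm, then the turn about the world's z in rad, then the finger opening in cm, from 0 to 9.18. In form: [[tx, ty, tz, spin, fingers], ...]. A call has 1 to 20 rows; each row is the pose to reach, as a shift and turn from the pose measured when the call began; what a row does not reach only later rows make up. A row lasts 1/10 s, in which the tool goes at most 50 mm and 8.59 degrees, less where a joint would pass 70% of its speed; a pose out of reach is approached as far as the arm can. A call with a gripper value outside its range is refused whole. The fingers move at their own pace and stop on an object; "squeeze" is the grip in N (left out, the last holds). Time passes only in rows, so rows that repeat a pose let the fingers close. It gives the time, the measured TCP pose, the force and the opening at its end, in the units of the state.
- arm.observe(): the state, without advancing time (a new reading comes with each control period).
- arm.get_image(name): name is "scene" or "top"; returns (picture, depth): 400x640x3 uint8, red, green, blue; 400x640 float32, m along the optical axis (not along the pixel's ray), 0 where there is no reading.
- arm.get_calibration(name): a dict with "intrinsics" (3x3 intrinsics, pixels), "D" ([k1, k2, p1, p2, k3] as OpenCV has them; the pictures are not rectified), "rvec" (rotation vector, rad) and "tvec" (3), from world to camera coordinates, as OpenCV has them. Camera axes: x right, y down, z forward; pixel columns grow to the right and rows downward; lengths in m; the calibration is good to about 2 mm. A picture is of the moment at which its call begins. get_calibration takes no time and is no camera call.
- arm.sign_off(): hands the job in, once; it reports no verdict.
The state is a dict: "clock": time; "joints": joint angles; "dq": joint speeds; "joint_efforts": joint torques, N m; "position": TCP position; "ee_rot": TCP orientation; "force": force on the tool from outside, world axes, zero at the start; "ft_torque": the same for the moment, N m; "width": opening from 0.0 (shut) to 1.0 (fully open).
Only numpy, scipy, OpenCV 4.12 (cv2) and the standard library are available. Lean on these libraries where they do the work, as an engineer would, in place of code of your own. Each camera call takes 0.05 s, during which the arm holds its last target. There are 200 camera calls.

### The job

Take the thickness of the dark peat disc on the bench gauge: swing the gauge's red-knobbed lift lever up to raise the measuring foot, pick the dark disc out of the blue tray and set it flat and centred on the small round anvil under the foot, then swing the lever gently all the way back down so that the foot comes to rest on the disc. Leave the two pale coir discs in the tray and the other things on the bench where they are.

Things in the scene. Friction and masses are not known exactly. Their poses are not given: they have to be found in the camera images.
- gauge: bench thickness gauge, fixed, grey: base plate x -50 to 135, y -55 to 55 mm, its top 24 mm above the table; round column (d 30 mm) at x = 98 carrying an overhanging head. Origin at table height straight under the anvil's centre; x from the open front towards the column, y to the gauge's left, z up. Below the head the front and both sides are open
- head_front (a point): middle of the lower front edge of the head casing, 170 mm above the table, 17 mm before (-x) the spindle. Casing: y -22 to 22, x -17 to 69, z 170 to 264; a dial of d 58 mm at z = 230 stands 16 mm out of its front. The gripper reaches the anvil leaning 35 to 50 degrees, body out in front (-x), fingers either side of the spindle; the lever, leaning 20 or more
- anvil_top (a point): centre of the top of the anvil, a steel post 32 mm across rising 20 mm from the base plate, its top 44 mm above the table; axes as the gauge's. The spindle stands upright over it. The disc is wider than the anvil and stands out 6 mm all round
- spindle (a joint): height in m of the measuring foot above the anvil: 0 on the bare anvil, about 0.030 with the lever fully up. The foot is a steel disc 16 mm across, 6 mm high, on an 8 mm rod that runs up into the head; 0.2 kg of dead weight rests it on whatever lies below. Only the lever lifts it; the lever's first 0.12 rad is slack
- foot_face (a point): centre of the foot's underside, on the anvil's axis
- lift_lever (a joint): lift lever on the right (-y) side of the head, rad: 0 fully down (knob end points forward, -x, and 0.5 rad below level), 1.1 fully up (0.6 rad above level). Friction keeps it where it is left; about 2.5 N at the knob to raise, 0.5 to 1.5 N to lower. Coming down, the foot sinks with it until it rests, then the lever goes on free to its stop
- lever_knob (a point): centre of the red knob, a flat-sided round 22 mm across and 14 mm wide (its flat faces look to the gauge's left and right), at the end of the lever's 7 mm rod; it moves on a circle of 100 mm about the pivot, in an upright plane 44.5 mm to the right (-y) of the spindle. Its axes turn with the lever
- lever_pivot (a point): the lever's pivot, in the plane of the knob's motion: 205 mm above the table, 32 mm behind (+x) the spindle; the pivot's axis is the gauge's y. Axes as the gauge's
- tray: shallow blue plastic tray, fixed, 140 x 290 x 22 mm outside, walls 4 mm, floor 4 mm thick; origin at the centre of its underside, long side along its y
- peat_disc: the dark brown, nearly black pressed peat disc, 44 mm across, 12 mm thick, about 20 g, lying flat in the tray in one of three places about 82 mm apart; origin at the centre of its underside, z is its axis
- coir_disc_a: pale tan coir disc of the same size in the tray, to be left there; origin at the centre of its underside
- coir_disc_b: the other pale tan coir disc, likewise
- setting_disc: brass setting disc, 36 mm across, 10 mm thick, on the table by the gauge, to be left; origin at the centre of its underside
- scoop: blue hand scoop, about 210 x 75 x 40 mm, on the table, to be left
- brush: hand brush lying on the table, to be left
- spray: whitish translucent bottle with a cap, 64 mm across, 160 mm high, to be left; origin at the centre of its underside

How it is judged:
By the outcome, as a careful person would: the job done as asked, in the order asked, and still so for the second after the job is handed in, with the robot touching nothing.
It also fails if it takes over 69 s, if anything falls off the work surface, if the arm or the gripper's body presses on something with over 40 N, if the wrist force passes 120 N, or if a joint passes its speed limit or range.

## Working session

There is one attempt and no reset: what is moved stays moved. The work goes in short steps, Python scripts to look and compute and a tool call to move; the robot and the scene stay as the last step left them, time stands still between calls to the robot, and variables do not carry over. Pictures are saved under pics/ and viewed, about 8 in all and at most 12, crops included, and the job is handed in when it is done.

Besides the shell and the picture viewer there is one more tool, called by a JSON object that holds its "name" and its "arguments". carry_out: Moves the arm, as the interface text tells. Its arguments: {"type":"object","properties":{"plan":{"type":"array"},"squeeze":{"type":"number"}},"required":["plan"]}

```bash
ls; mkdir -p pics; cat > h.py <<'E'
import numpy as np,cv2
from cell import arm
R=lambda v:cv2.Rodrigues(np.array(v,float))[0]
def grab(n):
    im,d=arm.get_image(n);c=arm.get_calibration(n)
    return im,d,{k:np.array(v,float) for k,v in c.items()}
def ray(c,px):
    u=cv2.undistortPoints(np.array(px,float).reshape(-1,1,2),c['intrinsics'],c['D']).reshape(-1,2)
    r=R(c['rvec'].ravel());o=-r.T@c['tvec'].ravel()
    return o,np.c_[u,np.ones(len(u))]@r
def plane(c,px,z):
    o,d=ray(c,px);return o+d*((z-o[2])/d[:,2])[:,None]
def dep(c,d,px):
    o,r=ray(c,px);z=np.array([d[int(round(v)),int(round(u))] for u,v in px]);return o+r*z[:,None]
def proj(c,P):
    return cv2.projectPoints(np.array(P,float).reshape(-1,1,3),c['rvec'],c['tvec'],c['intrinsics'],c['D'])[0].reshape(-1,2)
E
python3 - <<'E'
from h import *
np.set_printoptions(precision=4,suppress=True)
s=arm.observe();print(s);print(R(s['ee_rot']),arm.tip_reach,[a for a in dir(arm) if a[0]!='_'])
for n in('scene','top'):
    im,d,c=grab(n);cv2.imwrite(f'pics/{n}0.png',im[:,:,::-1]);np.savez(f'{n}0.npz',im=im,d=d)
    o,r=ray(c,[[320,200]]);print(n,o,r,c['intrinsics'][0,0])
E
```

```text
pics
{'clock': 0.0, 'joints': array([ 1.1054,  0.4352,  0.025 ,  1.5741, -0.0116,  1.134 , -0.0751]), 'dq': array([-0.0004, -0.0011,  0.0001,  0.001 , -0.0007,  0.0014,  0.0027]), 'joint_efforts': array([ -0.0011, -66.7858,   0.9843, -31.4459,  -0.0607,   0.0428,
         0.0001]), 'position': array([ 0.2216, -0.584 ,  0.2914]), 'ee_rot': array([-3.0886, -0.5663,  0.0007]), 'force': array([-0.2039, -0.3837,  0.4451]), 'ft_torque': array([-0.014 ,  0.0246,  0.0046]), 'width': 1.001299265884733}
[[ 0.9349  0.3548 -0.0007]
 [ 0.3548 -0.9349  0.0014]
 [-0.0001 -0.0016 -1.    ]] 0.0655 ['PlanningError', 'get_calibration', 'get_image', 'observe', 'sign_off', 'tip_reach']
scene [1.713  0.0914 1.0445] [[-0.7737 -0.0452 -0.6319]] 504.8404042047351
top [0.4776 0.024  1.1042] [[ 0.0941  0.0235 -0.9953]] 418.58076403448933
```

View pics/scene0.png

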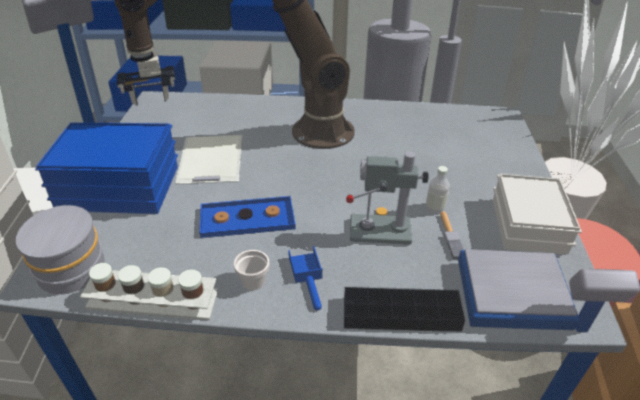

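View pics/top0.png

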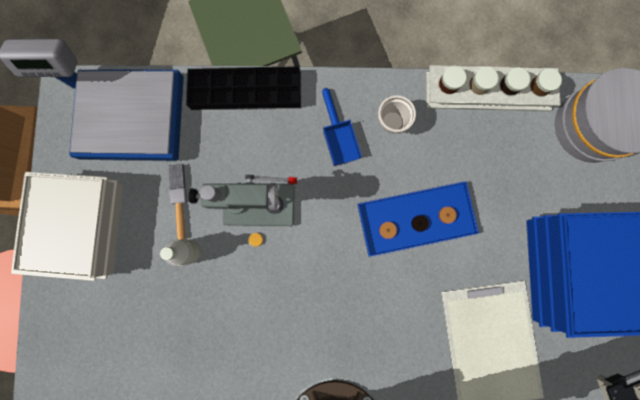

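```bash
python3 - <<'E'
from h import *
np.set_printoptions(precision=4,suppress=True)
D={}
for n in('scene','top'):
    f=np.load(n+'0.npz');c={k:np.array(v,float) for k,v in arm.get_calibration(n).items()};D[n]=(f['im'],f['d'],c)
def blobs(im,m,a0=8):
    k,l,st,ce=cv2.connectedComponentsWithStats(m.astype(np.uint8));return [(st[i,4],ce[i].round(1),st[i,:4]) for i in range(1,k) if st[i,4]>=a0]
for n in D:
    im,d,c=D[n];hsv=cv2.cvtColor(im,cv2.COLOR_RGB2HSV);H,S,V=[hsv[...,i].astype(int) for i in range(3)]
    box=(slice(160,260),slice(180,500)) if n=='top' else (slice(150,260),slice(180,480))
    M=np.zeros(H.shape,bool);M[box]=1
    print(n)
    for nm,m,z in [('red',M&((H<6)|(H>174))&(S>140)&(V>90),.157),('orange',M&(H>=6)&(H<25)&(S>110),.016),('dark',M&(V<45),.016),('blue',M&(H>105)&(H<125)&(S>150),.02)]:
        for a,ce,bb in blobs(im,m):
            if nm in('dark','blue') and (a<60 ): continue
            p=[ce]; print(nm,a,ce,bb,'plane',plane(c,p,z)[0],'depth',dep(c,d,p)[0])
            if nm=='blue' and a>2000:
                mm=m.astype(np.uint8);r=cv2.minAreaRect(np.argwhere(cv2.morphologyEx(mm,cv2.MORPH_OPEN,np.ones((3,3))))[:,::-1].astype(np.float32));
                print(' traycorners',plane(c,cv2.boxPoints(r),.022),plane(c,[r[0]],.022))
# gauge: heights of 3D points
im,d,c=D['top'];vv,uu=np.mgrid[165:250,180:310];px=np.c_[uu.ravel(),vv.ravel()]
P=dep(c,d,px)
for lo,hi,nm in[(.018,.030,'base'),(.255,.275,'headtop')]:
    k=(P[:,2]>lo)&(P[:,2]<hi);r=cv2.minAreaRect((P[k,:2]*1000).astype(np.float32));print(nm,k.sum(),r,cv2.boxPoints(r))
cv2.imwrite('pics/crops.png',np.vstack([cv2.resize(D['top'][0][160:250,160:320],(800,450//1)[:2],interpolation=2)[:300] if 0 else cv2.resize(D['top'][0][165:240,180:310],(520,300),interpolation=2),cv2.resize(D['scene'][0][145:250,335:517],(520,300),interpolation=2)])[:,:,::-1])
E
```

```text
scene
red 17 [349.8 197.4] [347 196   6   4] plane [0.6078 0.1104 0.157 ] depth [0.6228 0.1101 0.169 ]
orange 75 [272.  210.4] [267 207  11   8] plane [ 0.5178 -0.129   0.016 ] depth [ 0.5117 -0.1302  0.0107]
orange 64 [381.3 211. ] [376 208  11   7] plane [0.4923 0.2142 0.016 ] depth [0.483  0.2152 0.0082]
orange 76 [221.2 216.4] [216 213  12   8] plane [ 0.5597 -0.2825  0.016 ] depth [ 0.557  -0.2834  0.0137]
orange 37 [445.9 220.6] [442 213   8  16] plane [0.5222 0.415  0.016 ] depth [0.5219 0.4151 0.0157]
blue 1887 [245.5 217. ] [200 199  94  35] plane [ 0.5605 -0.2053  0.02  ] depth [ 0.5511 -0.2078  0.0116]
blue 111 [304.1 257.2] [290 253  27   7] plane [ 0.7172 -0.0092  0.02  ] depth [ 0.6992 -0.011   0.0015]
top
red 40 [291.9 179.6] [288 177   9   6] plane [0.6127 0.1117 0.157 ] depth [0.6107 0.1105 0.1707]
orange 123 [181.4 223.5] [180 204   5  35] plane [0.5112 0.4118 0.016 ] depth [0.5111 0.4117 0.0162]
orange 202 [447.2 214.7] [439 207  17  16] plane [ 0.5488 -0.2818  0.016 ] depth [ 0.5489 -0.2824  0.014 ]
orange 149 [419.6 222.9] [413 217  14  13] plane [ 0.526  -0.2099
[... 401 characters left out ...]
26  -0.2102  0.016 ] depth [ 0.5261 -0.2102  0.0159]
blue 5176 [417.3 217.8] [358 182 120  74] plane [ 0.5389 -0.2031  0.02  ] depth [ 0.5392 -0.2042  0.0149]
 traycorners [[ 0.6857  0.0189  0.022 ]
 [ 0.7629 -0.3084  0.022 ]
 [ 0.5033 -0.3595  0.022 ]
 [ 0.4297 -0.0397  0.022 ]] [[ 0.5937 -0.1716  0.022 ]]
base 1620 ((557.9246826171875, 269.590576171875), (218.6428985595703, 300.73822021484375), 1.5864758491516113) [[444.4821 416.8754]
 [452.8082 116.2525]
 [671.3673 122.3058]
 [663.0411 422.9287]]
headtop 1047 ((566.7425537109375, 202.93212890625), (45.24407196044922, 130.029052734375), 1.0491238832473755) [[542.934  267.5215]
 [545.3147 137.5143]
 [590.5511 138.3427]
 [588.1704 268.35  ]]
```

View pics/crops.png

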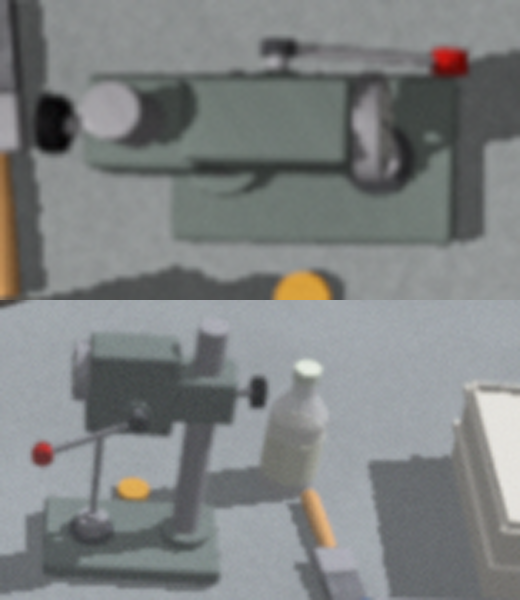

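{"name": "carry_out", "arguments": {"plan": [[0,0,10,0,9.18],[0,0,20,0,9.18],[0,0,30,0,9.18],[0,0,40,0,9.18],[0,0,50,0,9.18],[0,0,60,0,9.18],[0,0,60,0,9.18],[0,0,60,0,9.18],[0,0,60,0,9.18],[0,0,60,0,9.18],[0,0,60,0,9.18],[0,0,60,0,9.18],[0,0,60,0,9.18],[0,0,60,0,9.18]]}}

```text
clock: 1.5
position: [0.1911, -0.486, 0.7817]
ee_rot: [2.883, 0.514, 0.118]
force: [0.6, -0.4, -0.5]
width: 1.001
```

```bash
cat > st.py <<'E'
from h import *
np.set_printoptions(precision=4,suppress=True)
s=arm.observe();r=R(s['ee_rot']);print(s['clock'],'q',s['joints'],'p',s['position'],'z',r[:,2],'y',r[:,1],'F',s['force'],'w',s['width']*91.8)
print('tip',s['position']+.0655*r[:,2],'grasp',s['position']+.047*r[:,2])
E
python3 st.py;python3 - <<'E'
from h import *
f=np.load('top0.npz');d=f['d'];c={k:np.array(v,float) for k,v in arm.get_calibration('top').items()}
# base edges near robot and front
vv,uu=np.mgrid[165:240,200:310];P=dep(c,d,np.c_[uu.ravel(),vv.ravel()])
k=(P[:,2]>.020)&(P[:,2]<.029)&(P[:,0]<.64)
Q=P[k]*1000
near=[Q[(abs(Q[:,1]-y)<2)][:,0].min() for y in range(125,275,8) if (abs(Q[:,1]-y)<2).any()]
front=[(x,Q[abs(Q[:,0]-x)<2][:,1].min()) for x in range(518,620,8) if (abs(Q[:,0]-x)<2).any()]
print(np.round(near),np.round(front))
k=(P[:,2]>.25)&(P[:,2]<.275);Q=P[k]*1000
print([(y,Q[abs(Q[:,1]-y)<2][:,0].min().round(),Q[abs(Q[:,1]-y)<2][:,0].max().round(),Q[abs(Q[:,1]-y)<2][:,2].mean().round()) for y in range(134,290,8) if (abs(Q[:,1]-y)<2).any()])
E
```

```text
1.5 q [ 0.6396  0.2118  0.7542  0.756  -0.2404  2.0019  0.0234] p [ 0.1911 -0.486   0.7817] z [ 0.1148 -0.1923 -0.9746] y [ 0.333  -0.9169  0.2201] F [ 0.5525 -0.4371 -0.4654] w 91.91092480713235
tip [ 0.1987 -0.4986  0.7179] grasp [ 0.1965 -0.495   0.7359]
[513. 513. 513. 513. 513. 515. 515. 515. 512. 514. 512. 514. 514. 516.
 513. 513. 513. 513. 513.] [[518. 121.]
 [526. 121.]
 [534. 121.]
 [542. 121.]
 [550. 119.]
 [558. 121.]
 [566. 122.]
 [574. 120.]
 [582. 120.]
 [590. 120.]
 [598. 120.]
 [606. 121.]
 [614. 121.]]
[(142, np.float64(548.0), np.float64(587.0), np.float64(256.0)), (150, np.float64(548.0), np.float64(585.0), np.float64(256.0)), (158, np.float64(545.0), np.float64(590.0), np.float64(264.0)), (166, np.float64(545.0), np.float64(587.0), np.float64(264.0)), (174, np.float64(545.0), np.float64(587.0), np.float64(264.0)), (182, np.float64(545.0), np.float64(587.0), np.float64(263.0)), (190, np.float64(545.0), np.float64(587.0), np.float64(264.0)), (198, np.float64(545.0), np.float64(587.0), np.float64(264.0)), (206, np.float64(546.0), np.float64(587.0), np.float64(264.0)), (214, np.float64(546.0), np.float64(589.0), np.float64(264.0)), (222, np.float64(545.0), np.float64(589.0), np.float64(264.0)), (230, np.float64(544.0), np.float64(589.0), np.float64(263.0)), (238, np.float64(547.0), np.float64(584.0), np.float64(262.0)), (254, np.float64(555.0), np.float64(578.0), np.float64(262.0)), (262, np.float64(552.0), np.float64(580.0), np.float64(267.0))]
```

```bash
cat > fk.py <<'E'
from h import *
import itertools,json
from scipy.optimize import least_squares
from scipy.spatial.transform import Rotation as Ro
rz=lambda a:Ro.from_euler('z',a).as_matrix(); ry=lambda a:Ro.from_euler('y',a).as_matrix()
def fk(q,p,s):
    psi,phi,H,L1,L2,L3,a4,a6=p
    A=rz(psi+s[0]*q[0])@ry(q[1]);x=np.array([0,0,H])+A@[a4,0,L1]
    A=A@rz(s[1]*q[2])if 0 else A
    x=np.array([0,0,H]);A=A@rz(s[1]*q[2]);x=x+A@[a4,0,L1]
    A=A@ry(q[3]);x=x+A@[-a4,0,0];A=A@rz(s[2]*q[4]);x=x+A@[0,0,L2]
    A=A@ry(q[5]);x=x+A@[a6,0,L3];return x,A@rz(s[3]*q[6]+phi)
DATA=[([1.1054,.4352,.025,1.5741,-.0116,1.134,-.0751],[.2216,-.584,.2914],[-3.0886,-.5663,.0007]),
([.6396,.2118,.7542,.756,-.2404,2.0019,.0234],[.1911,-.486,.7817],[2.883,.514,.118])]
def res(p,s,D):
    o=[]
    for q,x,r in D:
        X,A=fk(q,p,s);o+=list((X-x)*3)+list((A-R(r)).ravel())
    return o
def fit(D):
    best=None
    for s in itertools.product([1,-1],repeat=4):
        for psi in(-2.3,-.1,1.5):
          for phi in(0,1.57,3.1,-1.57):
            f=least_squares(lambda p:list(res(p,s,D))+list(.003*(p[2:]-[.3,.4,.4,.2,0,0])),[psi,phi,.3,.4,.4,.2,0,0])
            if best is None or f.cost<best[0]: best=(f.cost,s,f.x)
    return best
if __name__=='__main__':
    np.set_printoptions(precision=4,suppress=True)
    b=fit(DATA);print(b);print(np.array(res(b[2],b[1],DATA)).reshape(len(DATA),-1)[:,:3]/3)
E
python3 fk.py
```

```text
(np.float64(0.0003563025577203256), (-1, -1, -1, -1), array([-0.08  ,  1.492 ,  1.3662,  0.0952,  0.4461,  1.118 ,  0.3014,
        0.219 ]))
[[ 0.0015  0.0006  0.    ]
 [-0.0001 -0.     -0.    ]]
```

{"name": "carry_out", "arguments": {"plan": [[34,38,-16,0,9.18],[34,38,-16,0,9.18],[34,38,-16,0,9.18],[34,38,-16,0,9.18],[34,38,-16,0,9.18],[34,38,-16,0,9.18],[34,38,-16,0,9.18],[34,38,-16,0,9.18],[34,38,-16,0,9.18],[34,38,-16,0,9.18],[26,85,-16,0,9.18],[26,85,-16,0,9.18],[26,85,-16,0,9.18],[26,85,-16,0,9.18],[26,85,-16,0,9.18],[26,85,-16,0,9.18],[26,85,-16,0,9.18],[26,85,-16,0,9.18],[26,85,-16,0,9.18],[26,85,-16,0,9.18]]}}

```text
clock: 3.5
position: [0.4509, 0.3631, 0.6215]
ee_rot: [2.882, 0.514, 0.117]
force: [1.1, 0.4, -0.1]
width: 1.001
```

```bash
python3 st.py
```

```text
3.5 q [-0.8054  0.3333 -0.1306  0.9548  0.2689  1.9324 -2.0627] p [0.4509 0.3631 0.6215] z [ 0.1146 -0.1927 -0.9746] y [ 0.3327 -0.9169  0.2204] F [ 1.1419  0.3561 -0.1394] w 91.92745219561334
tip [0.4584 0.3504 0.5577] grasp [0.4563 0.354  0.5757]
```

{"name": "carry_out", "arguments": {"plan": [[0,0,20,0,9.18],[0,0,40,0,9.18],[0,0,60,0,9.18],[0,0,80,0,9.18],[0,0,90,0,9.18],[0,0,90,0,9.18],[0,0,90,0,9.18],[0,0,90,0,9.18],[0,0,90,0,9.18],[0,0,90,0,9.18],[0,0,90,0,9.18],[0,0,90,0,9.18]]}}

```text
clock: 4.7
position: [0.4075, 0.3123, 0.7449]
ee_rot: [2.885, 0.561, 0.327]
force: [1.7, -1.0, -1.5]
width: 1.001
```

```bash
python3 st.py
```

```text
4.7 q [-1.3833  0.2143  0.7031  0.8659  0.1431  2.0018 -1.8185] p [0.4075 0.3123 0.7449] z [ 0.2487 -0.1367 -0.9589] y [ 0.347  -0.9117  0.22  ] F [ 1.7289 -0.9857 -1.4562] w 91.891678700358
tip [0.4238 0.3034 0.6821] grasp [0.4192 0.3059 0.6998]
```

{"name": "carry_out", "arguments": {"plan": [[0,0,-3,-0.2,9.18],[0,0,-3,-0.45,9.18],[0,0,-3,-0.45,9.18],[10,8,20,-0.45,9.18],[20,16,40,-0.45,9.18],[30,24,60,-0.45,9.18],[30,24,60,-0.45,9.18],[30,24,60,-0.45,9.18],[30,24,60,-0.45,9.18],[30,24,60,-0.45,9.18]]}}

```text
clock: 5.7
position: [0.1144, 0.5608, 0.7812]
ee_rot: [-2.887, -0.84, -0.502]
force: [-1.3, 2.2, 0.1]
width: 1.0
```

```bash
python3 st.py
```

```text
5.7 q [-2.1318  0.4142  1.2813  0.6598 -0.298   2.0009 -2.1192] p [0.1144 0.5608 0.7812] z [ 0.2853  0.179  -0.9416] y [ 0.5364 -0.844   0.002 ] F [-1.2578  2.2033  0.1365] w 91.77574423370201
tip [0.1331 0.5725 0.7195] grasp [0.1278 0.5692 0.7369]
```

{"name": "carry_out", "arguments": {"plan": [[35,-24,-18,0,9.18],[35,-24,-18,0,9.18],[35,-24,-18,0,9.18],[35,-24,-18,0,9.18],[35,-24,-18,0,9.18],[35,-24,-18,0,9.18],[35,-24,-18,0,9.18],[35,-24,-18,0,9.18],[35,-24,-18,0,9.18],[35,-24,-18,0,9.18]]}}

```text
clock: 6.7
position: [0.4705, 0.3145, 0.5977]
ee_rot: [-2.893, -0.827, -0.495]
force: [0.2, -0.9, 0.3]
width: 0.999
```

```bash
python3 st.py; sed -i 's/^DATA=/DATA0=/' fk.py; cat >> fk.py <<'E'
E
python3 - <<'E'
import sys;sys.path.insert(0,'.')
s=open('fk.py').read()
s=s.replace("def res(","""DATA=DATA0+[([-.8054,.3333,-.1306,.9548,.2689,1.9324,-2.0627],[.4509,.3631,.6215],[2.882,.514,.117]),
([-1.3833,.2143,.7031,.8659,.1431,2.0018,-1.8185],[.4075,.3123,.7449],[2.885,.561,.327]),
([-2.1318,.4142,1.2813,.6598,-.298,2.0009,-2.1192],[.1144,.5608,.7812],[-2.887,-.84,-.502])]
def res(""",1)
open('fk.py','w').write(s)
E
python3 fk.py
```

```text
6.7 q [-2.4234 -0.3424  1.3051  1.4315  0.4991  1.4918 -2.0599] p [0.4705 0.3145 0.5977] z [ 0.2822  0.1756 -0.9432] y [ 0.5284 -0.849  -0.    ] F [ 0.1886 -0.9001  0.259 ] w 91.728083519184
tip [0.489  0.326  0.5359] grasp [0.4838 0.3227 0.5534]
(np.float64(0.0031024857101216836), (-1, -1, -1, -1), array([-0.0802,  1.4931,  0.2729,  0.5782,  0.4289,  0.3152, -0.0172,
       -0.0158]))
[[ 0.0031  0.0013  0.0002]
 [ 0.0072  0.0009  0.0019]
 [ 0.0013  0.007  -0.0008]
 [-0.009  -0.0046 -0.0007]
 [ 0.0074 -0.     -0.0005]]
```

```bash
cat > fk2.py <<'E'
from fk import *
DATA2=DATA+[([-2.4234,-.3424,1.3051,1.4315,.4991,1.4918,-2.0599],[.4705,.3145,.5977],[-2.893,-.827,-.495])]
def fk2(q,p):
    dq=p[:7];A=rz(-(q[0]+dq[0]));x=A@[p[7],p[8],p[9]]
    A=A@ry(q[1]+dq[1])@rz(-(q[2]+dq[2]));x=x+A@p[10:13]
    A=A@ry(q[3]+dq[3]);A=A@rz(-(q[4]+dq[4]));
    x=x+A@np.r_[p[13:16]]
    A=A@ry(q[5]+dq[5]);A=A@rz(-(q[6]+dq[6]));x=x+A@[p[16],p[17],p[18]];return x,A
P0=np.r_[.08,0,0,0,0,0,-1.57,0,0,.273,0,0,.42,0,0,.43,0,0,.15]
def r2(p,D,reg=.002):
    o=[]
    for q,x,r in D:
        X,A=fk2(q,p);o+=list((X-x)*3)+list((A-R(r)).ravel())
    return np.r_[o,reg*(p-P0)]
def model(D=DATA2): return least_squares(r2,P0,args=(D,))
if __name__=='__main__':
    np.set_printoptions(precision=4,suppress=True)
    f=model();print(f.cost,f.x);print(r2(f.x,DATA2)[:12*len(DATA2)].reshape(-1,12).round(4))
    np.save('p.npy',f.x)
E
python3 fk2.py
```

```text
5.769334441505769e-07 [ 0.0001  0.0001  0.0002  0.0006  0.0001 -0.0005 -1.5706 -0.0001 -0.0363
  0.2722  0.     -0.0166  0.5577 -0.0003 -0.0002  0.4278 -0.     -0.
  0.3051]
[[-0.0001 -0.     -0.0001 -0.      0.     -0.0002  0.      0.      0.0002
  -0.0001 -0.0002  0.    ]
 [ 0.0001  0.0001  0.0001  0.      0.     -0.0004 -0.      0.     -0.0002
  -0.0005  0.0001 -0.    ]
 [-0.      0.     -0.0001  0.     -0.0001  0.     -0.0001 -0.     -0.
   0.      0.      0.    ]
 [ 0.     -0.     -0.0001 -0.      0.0001 -0.0001  0.     -0.      0.0003
   0.     -0.0003 -0.0001]
 [ 0.      0.     -0.      0.0001  0.     -0.0002 -0.      0.      0.0001
  -0.0001 -0.0002 -0.    ]
 [-0.     -0.      0.0001 -0.      0.0001 -0.0001  0.      0.      0.0001
   0.     -0.0001  0.    ]]
```

```bash
cat > sim.py <<'E'
from fk2 import *
p=np.load('p.npy')
LO=np.array([-2.62,-.44,-1.27,.08,-1.32,.12,-2.74]);HI=np.array([2.62,2.09,1.32,2.57,4.46,2,2.74])
VM=.07*np.array([2.22,2.22,3.01,3.01,3.14,3.14,3.14])
def jac(q):
    x,A=fk2(q,p);J=np.zeros((6,7))
    for i in range(7):
        d=q.copy();d[i]+=1e-5;X,B=fk2(d,p);J[:3,i]=(X-x)/1e-5;J[3:,i]=Ro.from_matrix(B@A.T).as_rotvec()/1e-5
    return x,A,J
def ik(q,x,A,it=30,lam=.05,w=1.,nul=0.,q0=None):
    q=q.copy()
    for _ in range(it):
        X,B,J=jac(q);e=np.r_[x-X,w*Ro.from_matrix(A@B.T).as_rotvec()];J[3:]*=w
        d=J.T@np.linalg.solve(J@J.T+lam**2*np.eye(6),e)
        if nul: d=d+nul*(np.eye(7)-np.linalg.pinv(J)@J)@((q0 if q0 is not None else (LO+HI)/2)-q)
        q=np.clip(q+d,LO,HI)
    return q
def run(q,rows,**k):
    q=np.array(q,float);x0,A0=fk2(q,p);cx,ca=x0.copy(),0.
    for r in rows:
        t=x0+np.array(r[:3])/100;d=t-cx;n=np.linalg.norm(d);cx=cx+d*min(1,.05/max(n,1e-9))
        ca+=np.clip(r[3]-ca,-.15,.15)
        qn=ik(q,cx,rz(ca)@A0,**k);s=np.abs((qn-q)/VM).max();q=q+(qn-q)/max(1,s)
    return q
if __name__=='__main__':
    np.set_printoptions(precision=3,suppress=True)
    Q=[np.array(d[0]) for d in DATA2]
    T=[(0,[[0,0,min(60,10*i),0] for i in range(1,15)]),(1,[[34,38,-16,0]]*10+[[26,85,-16,0]]*10),(2,[[0,0,min(90,20*i),0] for i in range(1,13)]),
    (3,[[0,0,-3,-.2],[0,0,-3,-.45],[0,0,-3,-.45],[10,8,20,-.45],[20,16,40,-.45]]+[[30,24,60,-.45]]*5),(4,[[35,-24,-18,0]]*10)]
    for k in [dict(it=10),dict(it=10,nul=.05),dict(it=10,nul=.05,q0=Q[0])]:
        print(k)
        for i,rows in T: print(i,run(Q[i],rows,**k),Q[i+1])
E
python3 sim.py
```

```text
{'it': 10}
0 [ 1.218  0.625  0.765  0.08  -0.88   2.    -0.196] [ 0.64   0.212  0.754  0.756 -0.24   2.002  0.023]
1 [-0.801  0.335 -0.139  0.951  0.271  1.934 -2.065] [-0.805  0.333 -0.131  0.955  0.269  1.932 -2.063]
2 [-0.382  0.611  0.767  0.08  -1.168  2.    -2.478] [-1.383  0.214  0.703  0.866  0.143  2.002 -1.819]
3 [-0.737  0.63   1.003  0.08  -0.665  2.    -2.24 ] [-2.132  0.414  1.281  0.66  -0.298  2.001 -2.119]
4 [-2.4   -0.298  1.32   1.43   0.447  1.469 -2.021] [-2.423 -0.342  1.305  1.431  0.499  1.492 -2.06 ]
{'it': 10, 'nul': 0.05}
0 [ 1.117  0.706  0.019  0.08  -0.021  2.    -0.099] [ 0.64   0.212  0.754  0.756 -0.24   2.002  0.023]
1 [-0.729  0.345 -0.265  0.943  0.314  1.947 -2.097] [-0.805  0.333 -0.131  0.955  0.269  1.932 -2.063]
2 [-0.607  0.66   0.463  0.08  -0.394  2.    -2.041] [-1.383  0.214  0.703  0.866  0.143  2.002 -1.819]
3 [-0.75   0.759  0.428  0.08  -0.001  2.    -2.073] [-2.132  0.414  1.281  0.66  -0.298  2.001 -2.119]
4 [-0.762  0.065 -0.041  1.332  0.081  1.416 -1.806] [-2.423 -0.342  1.305  1.431  0.499  1.492 -2.06 ]
{'it': 10, 'nul': 0.05, 'q0': array([ 1.105,  0.435,  0.025,  1.574, -0.012,  1.134, -0.075])}
0 [ 1.198  0.663  0.424  0.08  -0.529  2.    -0.199] [ 0.64   0.212  0.754  0.756 -0.24   2.002  0.023]
1 [-0.681  0.353 -0.351  0.938  0.345  1.957 -2.119] [-0.805  0.333 -0.131  0.955  0.269  1.932 -2.063]
2 [-0.474  0.671  0.57   0.08  -0.884  2.    -2.447] [-1.383  0.214  0.703  0.866  0.143  2.002 -1.819]
3 [-0.719  0.684  0.723  0.08  -0.394  2.    -2.228] [-2.132  0.414  1.281  0.66  -0.298  2.001 -2.119]
4 [-0.756  0.086 -0.148  1.261  0.111  1.486 -1.903] [-2.423 -0.342  1.305  1.431  0.499  1.492 -2.06 ]
```

```bash
cat > srch.py <<'E'
from sim import *
import itertools
np.set_printoptions(precision=3,suppress=True)
Q=[np.array(d[0]) for d in DATA2]
T=[(0,[[0,0,min(60,10*i),0] for i in range(1,15)]),(2,[[0,0,min(90,20*i),0] for i in range(1,13)]),
(3,[[0,0,-3,-.2],[0,0,-3,-.45],[0,0,-3,-.45],[10,8,20,-.45],[20,16,40,-.45]]+[[30,24,60,-.45]]*5),(4,[[35,-24,-18,0]]*10)]
def run2(q,rows,mode,**k):
    q=np.array(q,float);x0,A0=fk2(q,p);cx,ca=x0.copy(),0.
    for r in rows:
        t=x0+np.array(r[:3])/100
        if mode=='meas': # step from actual pose
            cx,B=fk2(q,p);ca=Ro.from_matrix(B@A0.T).as_rotvec()[2]
            A=B
        d=t-cx;n=np.linalg.norm(d);cx=cx+d*min(1,.05/max(n,1e-9))
        if mode=='meas':
            rv=Ro.from_matrix(rz(r[3])@A0@B.T).as_rotvec();m=np.linalg.norm(rv);A=Ro.from_rotvec(rv*min(1,.15/max(m,1e-9))).as_matrix()@B
        else: ca+=np.clip(r[3]-ca,-.15,.15);A=rz(ca)@A0
        qn=ik(q,cx,A,**k);s=np.abs((qn-q)/VM).max();q=q+(qn-q)/max(1,s)
    return q
out=[]
for mode,it,w,lam in itertools.product(['cmd','meas'],[1,3,10],[.2,.5,1,3],[.01,.05,.1,.2]):
    e=[run2(Q[i],rows,mode,it=it,w=w,lam=lam) for i,rows in T]
    out.append((sum(np.abs(a-Q[i+1]).mean() for a,(i,_) in zip(e,T)),mode,it,w,lam,e))
out.sort(key=lambda a:a[0])
for o in out[:5]: print(o[:5])
for a,(i,_) in zip(out[0][5],T): print(a,Q[i+1])
E
time python3 srch.py
```

```text
(np.float64(0.8658297381450686), 'cmd', 10, 3, 0.01)
(np.float64(0.8792387074446262), 'meas', 3, 0.5, 0.01)
(np.float64(0.912059730087869), 'cmd', 10, 0.5, 0.2)
(np.float64(0.9123396247025483), 'cmd', 10, 1, 0.2)
(np.float64(0.9140830238066534), 'cmd', 10, 3, 0.2)
[ 0.84   0.207  0.41   0.751 -0.147  1.987  0.002] [ 0.64   0.212  0.754  0.756 -0.24   2.002  0.023]
[-1.264  0.16   0.092  0.739  1.144  1.69  -1.746] [-1.383  0.214  0.703  0.866  0.143  2.002 -1.819]
[-0.743  0.48   0.707  0.646 -0.131  1.905 -1.428] [-2.132  0.414  1.281  0.66  -0.298  2.001 -2.119]
[-2.416 -0.32   1.308  1.429  0.477  1.483 -2.045] [-2.423 -0.342  1.305  1.431  0.499  1.492 -2.06 ]
real	1m28.966s
user	1m28.818s
sys	0m0.205s
```

```bash
cat > feas.py <<'E'
from sim import *
np.set_printoptions(precision=2,suppress=True)
rng=np.random.default_rng(0)
def pose(g,th,yaw,sg):
    z=np.array([np.cos(yaw)*np.sin(th),np.sin(yaw)*np.sin(th),-np.cos(th)]);y=sg*np.array([np.sin(yaw),-np.cos(yaw),0]);A=np.c_[np.cross(y,z),y,z]
    return np.array(g)-.047*z,A
def solve(x,A,n=25):
    best=[]
    for _ in range(n):
        q=rng.uniform(LO,HI)
        f=least_squares(lambda q:np.r_[(fk2(q,p)[0]-x)*5,(fk2(q,p)[1]-A).ravel(),.002*(q-(LO+HI)/2)/(HI-LO)],q,bounds=(LO,HI),max_nfev=60)
        e=np.linalg.norm(fk2(f.x,p)[0]-x)+np.linalg.norm(fk2(f.x,p)[1]-A)
        if e<.01: best.append((np.min(np.minimum(f.x-LO,HI-f.x)/(HI-LO)),f.x))
    best.sort(key=lambda b:-b[0]);return best
if __name__=='__main__':
  th=np.radians(42)
  for sg in(1,-1):
    for nm,g,t in[('anvil',[.567,.169,.052],th),('pick',[.526,-.21,.012],th),('knobdn',[.6115,.113,.157],th),('knobup',[.6115,.118,.262],th)]:
        b=solve(*pose(g,t,np.pi/2,sg));print(sg,nm,len(b),[(round(m,2),q) for m,q in b[:2]])
E
time python3 feas.py
```

```text
1 anvil 14 [(np.float64(0.17), array([ 0.57,  0.89, -0.82,  1.88, -0.25,  0.55,  0.19])), (np.float64(0.16), array([ 0.6 ,  0.91, -0.87,  1.88, -0.16,  0.55,  0.12]))]
1 pick 13 [(np.float64(0.21), array([ 1.01,  1.01, -0.66,  1.58, -0.09,  1.07,  0.57])), (np.float64(0.21), array([ 1.01,  1.  , -0.65,  1.58, -0.1 ,  1.07,  0.58]))]
1 knobdn 17 [(np.float64(0.16), array([ 0.57,  0.73, -0.7 ,  1.71, -0.38,  0.87,  0.25])), (np.float64(0.16), array([ 0.57,  0.73, -0.7 ,  1.71, -0.38,  0.87,  0.25]))]
1 knobup 20 [(np.float64(0.17), array([ 0.62,  0.63, -0.8 ,  1.62, -0.35,  1.03,  0.11])), (np.float64(0.17), array([ 0.6 ,  0.62, -0.78,  1.62, -0.37,  1.03,  0.13]))]
-1 anvil 12 [(np.float64(0.05), array([ 0.31,  0.76, -0.41,  1.91, -0.78,  0.68, -2.48])), (np.float64(0.03), array([ 0.38,  0.79, -0.52,  1.9 , -0.66,  0.63, -2.58]))]
-1 pick 12 [(np.float64(0.12), array([ 0.62,  0.9 ,  0.01,  1.62, -0.63,  1.19, -2.1 ])), (np.float64(0.11), array([ 0.54,  0.9 ,  0.13,  1.62, -0.71,  1.24, -2.03]))]
-1 knobdn 6 [(np.float64(0.06), array([ 0.02,  0.62,  0.14,  1.76, -0.93,  1.12, -2.42])), (np.float64(0.05), array([ 0.12,  0.62, -0.01,  1.75, -0.86,  1.07, -2.48]))]
-1 knobup 5 [(np.float64(0.04), array([-0.13,  0.51,  0.34,  1.69, -0.93,  1.31, -2.54])), (np.float64(0.01), array([ 0.13,  0.5 , -0.04,  1.66, -0.78,  1.19, -2.67]))]
real	0m45.156s
user	0m45.166s
sys	0m0.247s
```

```bash
cat > s1.py <<'E'
from sim import *
np.set_printoptions(precision=2,suppress=True)
q0=np.array(DATA2[-1][0]);x0=np.array(DATA2[-1][1])
k=dict(it=6,lam=.02)
def seg(q,dst,spin,n=20):
    x,_=fk2(q,p);d=(np.array(dst)-x)*100
    return run(q,[list(d)+[spin]]*n,**k)
for name,path in {'tray':[([.5,-.2,.35],1.0,22)],'tray2':[([.6,0,.45],0.5,12),([.45,-.3,.4],.5,12)],
 'right':[([.5,-.2,.5],0,20),([.2,-.55,.5],0,16)],'rightneg':[([.5,-.2,.5],-1.2,20),([.2,-.55,.5],-1.2,16)],
 'low':[([.55,.3,.25],0,12),([.5,-.2,.3],1,22)],'far':[([.75,.1,.4],0,12),([.75,.1,.4],1.,8)]}.items():
    q=q0
    for d,s,n in path:
        q=seg(q,d,s,n);x,A=fk2(q,p);print(name,d,q,'err',np.linalg.norm(x-d).round(3),'z',A[:,2])
E
python3 s1.py
```

```text
tray [0.5, -0.2, 0.35] [-1.67 -0.44  1.32  1.79  0.33  1.34 -0.09] err 0.189 z [ 0.09  0.14 -0.99]
tray2 [0.6, 0, 0.45] [-1.98 -0.44  1.32  1.62  0.4   1.29 -0.97] err 0.137 z [ 0.25  0.22 -0.94]
tray2 [0.45, -0.3, 0.4] [-1.43 -0.44  1.32  1.7   0.3   1.41  0.32] err 0.161 z [ 0.14  0.14 -0.98]
right [0.5, -0.2, 0.5] [-1.37 -0.44  1.32  1.62  0.27  1.33 -1.02] err 0.016 z [ 0.28  0.16 -0.94]
right [0.2, -0.55, 0.5] [-0.89 -0.44  1.32  1.42  0.35  1.63 -0.27] err 0.173 z [ 0.21 -0.01 -0.98]
rightneg [0.5, -0.2, 0.5] [-1.43 -0.44  1.18  1.71  0.68  1.41 -2.51] err 0.0 z [ 0.27 -0.2  -0.94]
rightneg [0.2, -0.55, 0.5] [-0.87 -0.44  1.32  1.59  0.76  1.51 -2.74] err 0.057 z [-0.02 -0.36 -0.93]
low [0.55, 0.3, 0.25] [-2.62 -0.44  1.32  2.07  0.99  0.87 -2.43] err 0.225 z [ 0.42  0.35 -0.84]
low [0.5, -0.2, 0.3] [-1.98 -0.44  1.32  1.78  0.22  1.3   0.48] err 0.381 z [ 0.    0.27 -0.96]
far [0.75, 0.1, 0.4] [-2.62 -0.44  1.32  1.49  0.79  1.17 -1.7 ] err 0.453 z [ 0.47  0.4  -0.78]
far [0.75, 0.1, 0.4] [-2.55 -0.44  1.32  1.42  0.22  1.25  0.06] err 0.526 z [ 0.04  0.57 -0.82]
```

```bash
cat > s2.py <<'E'
from s1 import seg,q0
from sim import *
from multiprocessing import Pool
np.set_printoptions(precision=2,suppress=True)
def trial(seed):
    r=np.random.default_rng(seed);q=q0;L=[];er=0;yaw=0;mg=9
    for i in range(3):
        if i<2:
            a=r.uniform(-1,2.9);rad=r.uniform(.4,.8);d=[rad*np.cos(a),rad*np.sin(a),r.uniform(.35,.75)];s=r.uniform(-1.5,1.5)
            if r.random()<.3: x,_=fk2(q,p);d=list(x)
        else: d=[.5,.1,.5];s=r.uniform(-1.5,1.5)
        q=seg(q,d,s,24);x,A=fk2(q,p);er=max(er,np.linalg.norm(x-d));L.append((np.round(d,2),round(s,2),q.copy(),A[:,2]))
        if er>.02:break
    return er,L
if __name__=='__main__':
    import os
    with Pool() as P: o=P.map(trial,range(600),chunksize=5)
    o=[a for a in o if a[0]<.02]
    o.sort(key=lambda a:abs(a[1][-1][2][2]+.5));print(len(o),os.cpu_count())
    for a in o[:4]: print(a)
E
sed -i 's/^for name/if __name__=="__main__":\n  for name/; ' s1.py; python3 - <<'E'
s=open('s1.py').read();a,b=s.split('if __name__');open('s1.py','w').write(a)
E
time timeout 500 python3 s2.py
```

```text
87 4
(np.float64(0.007071332840931762), [(array([0.13, 0.73, 0.61]), 0.26, array([-2.04,  0.58,  1.15,  0.89, -0.45,  1.61, -1.91]), array([ 0.23,  0.24, -0.94])), (array([0.17, 0.36, 0.54]), -0.86, array([-0.07, -0.11, -1.22,  1.6 ,  0.23,  1.5 , -2.74]), array([ 0.33, -0.02, -0.94])), (array([0.5, 0.1, 0.5]), 0.76, array([-0.06,  0.  , -0.14,  1.67, -0.17,  1.18, -0.84]), array([ 0.25,  0.22, -0.94]))])
(np.float64(0.00013473702057390917), [(array([-0.32,  0.42,  0.72]), 0.7, array([-2.5 ,  0.16, -0.03,  0.97,  0.34,  1.89, -2.7 ]), array([ 0.1 ,  0.32, -0.94])), (array([0.11, 0.43, 0.58]), -0.92, array([-1.42, -0.04, -0.25,  1.51,  0.32,  1.58, -2.74]), array([ 0.31,  0.11, -0.94])), (array([0.5, 0.1, 0.5]), -0.69, array([-0.61, -0.01,  0.16,  1.68,  0.26,  1.24, -2.29]), array([ 0.31, -0.12, -0.94]))])
(np.float64(2.27063200527056e-11), [(array([ 0.43, -0.18,  0.55]), 0.47, array([-1.24, -0.44,  1.24,  1.54,  0.12,  1.57, -0.52]), array([ 0.17,  0.28, -0.94])), (array([ 0.43, -0.18,  0.55]), -0.76, array([-0.75, -0.28,  0.9 ,  1.66,  0.08,  1.34, -1.14]), array([ 0.32,  0.09, -0.94])), (array([0.5, 0.1, 0.5]), -0.49, array([-0.7 , -0.04,  0.27,  1.7 ,  0.23,  1.21, -2.27]), array([ 0.32, -0.07, -0.94]))])
(np.float64(2.0968047311798144e-06), [(array([ 0.28, -0.33,  0.66]), -0.6, array([-0.6 , -0.44,  0.87,  1.4 ,  0.25,  1.68, -1.25]), array([ 0.33, -0.01, -0.94])), (array([ 0.44, -0.15,  0.61]), 0.25, array([-0.8 , -0.27,  0.84,  1.53,  0.11,  1.46, -1.31]), array([ 0.33,  0.07, -0.94])), (array([0.5, 0.1, 0.5]), -0.39, array([-0.77, -0.05,  0.34,  1.71,  0.22,  1.2 , -2.24]), array([ 0.33, -0.06, -0.94]))])
real	2m36.193s
user	10m5.804s
sys	0m0.409s
```

{"name": "carry_out", "arguments": {"plan": [[-79,11,12,0.7,9.18],[-79,11,12,0.7,9.18],[-79,11,12,0.7,9.18],[-79,11,12,0.7,9.18],[-79,11,12,0.7,9.18],[-79,11,12,0.7,9.18],[-79,11,12,0.7,9.18],[-79,11,12,0.7,9.18],[-79,11,12,0.7,9.18],[-79,11,12,0.7,9.18],[-79,11,12,0.7,9.18],[-79,11,12,0.7,9.18],[-79,11,12,0.7,9.18],[-79,11,12,0.7,9.18],[-79,11,12,0.7,9.18],[-79,11,12,0.7,9.18],[-79,11,12,0.7,9.18],[-79,11,12,0.7,9.18],[-79,11,12,0.7,9.18]]}}

```text
clock: 8.6
position: [-0.3187, 0.4245, 0.7179]
ee_rot: [-2.359, -1.712, -0.404]
force: [-0.0, -0.3, 0.2]
width: 1.001
```

```bash
python3 st.py; cat > s3.py <<'E'
from sim import *
from s1 import seg
np.set_printoptions(precision=2,suppress=True)
q0=arm.observe()['joints']
for nm,path in {'a':[([0.05,.5,.6],0,14)],'b':[([.3,.45,.6],0,20)],'c':[([.3,.45,.6],-.5,20)],'d':[([.45,.3,.6],-.7,24)],'e':[([.5,.1,.5],0,28)],'f':[([.5,.1,.5],-.5,28)]}.items():
    q=q0
    for d,s,n in path:
        q=seg(q,d,s,n);x,A=fk2(q,p);print(nm,d,s,q,'err',np.linalg.norm(x-d).round(3),'z',A[:,2])
E
python3 s3.py
```

```text
8.6 q [-2.4642  0.1652 -0.0486  0.9625  0.3476  1.8864 -2.6967] p [-0.3187  0.4245  0.7179] z [ 0.103   0.3163 -0.9431] y [ 0.9508 -0.3099 -0.0001] F [-0.0231 -0.2928  0.1892] w 91.86432165760586
tip [-0.3119  0.4452  0.6562] grasp [-0.3138  0.4394  0.6736]
a [0.05, 0.5, 0.6] 0 [-2.03 -0.07  0.34  1.5   0.16  1.4  -2.  ] err 0.0 z [ 0.1   0.32 -0.94]
b [0.3, 0.45, 0.6] 0 [-1.94 -0.03  0.9   1.45 -0.04  1.38 -1.36] err 0.0 z [ 0.1   0.32 -0.94]
c [0.3, 0.45, 0.6] -0.5 [-1.98 -0.03  0.82  1.45  0.15  1.39 -1.97] err 0.0 z [ 0.24  0.23 -0.94]
d [0.45, 0.3, 0.6] -0.7 [-1.69 -0.06  0.94  1.46  0.11  1.38 -1.76] err 0.0 z [ 0.28  0.18 -0.94]
e [0.5, 0.1, 0.5] 0 [-1.85 -0.43  1.29  1.66  0.2   1.35 -0.87] err 0.0 z [ 0.1   0.32 -0.94]
f [0.5, 0.1, 0.5] -0.5 [-1.75 -0.41  1.13  1.73  0.33  1.26 -1.45] err 0.0 z [ 0.24  0.23 -0.94]
```

```bash
cat > s3.py <<'E'
from sim import *
from s1 import seg
np.set_printoptions(precision=2,suppress=True)
q0=arm.observe()['joints']
for nm,path in {'a':[([-.5,.15,.65],.5,8),([.05,.5,.6],-.5,16),([.5,.1,.5],-.5,20)],'b':[([-.5,.15,.65],1,10),([.05,.5,.6],-.5,16),([.5,.1,.5],0,20)],
'c':[([-.55,-.05,.6],1.,12),([.05,.5,.6],-1,20),([.5,.1,.5],0,20)],'d':[([-.5,.15,.55],.5,8),([.05,.5,.6],-1.5,20),([.5,.1,.5],0,20)],
'e':[([-.31,.42,.6],-.5,8),([.05,.5,.6],-.5,16),([.5,.1,.5],0.5,20)],'f':[([-.05,.5,.6],-1,12),([.5,.1,.5],0.5,20)]}.items():
    q=q0
    for d,s,n in path:
        q=seg(q,d,s,n);x,A=fk2(q,p);print(nm,d,s,q,'err',np.linalg.norm(x-d).round(3),'z',A[:,2])
E
python3 s3.py
```

```text
a [-0.5, 0.15, 0.65] 0.5 [-2.62  0.17 -0.6   1.15  0.45  1.81 -2.74] err 0.029 z [-0.04  0.33 -0.94]
a [0.05, 0.5, 0.6] -0.5 [-2.03 -0.07  0.34  1.49  0.18  1.41 -1.84] err 0.0 z [ 0.12  0.31 -0.94]
a [0.5, 0.1, 0.5] -0.5 [-1.77 -0.44  1.11  1.73  0.39  1.27 -1.33] err 0.0 z [ 0.25  0.21 -0.94]
b [-0.5, 0.15, 0.65] 1 [-2.62  0.08 -0.54  1.24  0.31  1.61 -2.42] err 0.0 z [-0.21  0.26 -0.94]
b [0.05, 0.5, 0.6] -0.5 [-2.12 -0.09  0.53  1.5  -0.01  1.38 -1.4 ] err 0.0 z [-0.06  0.33 -0.94]
b [0.5, 0.1, 0.5] 0 [-2.04 -0.44  1.32  1.57  0.2   1.52 -0.42] err 0.062 z [-0.02  0.27 -0.96]
c [-0.55, -0.05, 0.6] 1.0 [-2.62  0.27 -1.04  1.24  0.57  1.72 -2.74] err 0.069 z [-0.17  0.28 -0.94]
c [0.05, 0.5, 0.6] -1 [-1.67 -0.03 -0.02  1.46  0.17  1.42 -1.88] err 0.0 z [ 0.14  0.3  -0.94]
c [0.5, 0.1, 0.5] 0 [-1.73 -0.29  1.32  1.68  0.05  1.29 -0.58] err 0.004 z [ 0.14  0.3  -0.94]
d [-0.5, 0.15, 0.55] 0.5 [-2.62  0.14 -0.55  1.42  0.41  1.57 -2.74] err 0.029 z [-0.04  0.33 -0.94]
d [0.05, 0.5, 0.6] -1.5 [-2.03  0.09  0.28  1.35  0.31  1.7  -2.74] err 0.0 z [ 0.32  0.07 -0.94]
d [0.5, 0.1, 0.5] 0 [-1.83 -0.44  1.05  1.76  0.57  1.34 -1.87] err 0.0 z [ 0.32  0.07 -0.94]
e [-0.31, 0.42, 0.6] -0.5 [-2.62  0.16  0.27  1.27  0.29  1.76 -2.74] err 0.05 z [ 0.26  0.2  -0.95]
e [0.05, 0.5, 0.6] -0.5 [-2.42  0.09  0.74  1.36  0.27  1.69 -2.58] err 0.0 z [ 0.32  0.05 -0.95]
e [0.5, 0.1, 0.5] 0.5 [-1.78 -0.44  1.1   1.73  0.4   1.28 -1.14] err 0.0 z [ 0.26  0.2  -0.95]
f [-0.05, 0.5, 0.6] -1 [-2.62  0.12  0.88  1.35  0.24  1.71 -2.74] err 0.047 z [ 0.32  0.05 -0.94]
f [0.5, 0.1, 0.5] 0.5 [-1.78 -0.44  1.1   1.74  0.4   1.28 -1.24] err 0.0 z [ 0.26  0.2  -0.94]
```

```bash
cat > s4.py <<'E'
from feas import *
from s1 import seg
np.set_printoptions(precision=2,suppress=True)
def fix3(x,A,j3,q):
    l=LO.copy();h=HI.copy();l[2]=j3-1e-3;h[2]=j3+1e-3;q=np.clip(q,l+1e-6,h-1e-6)
    f=least_squares(lambda q:np.r_[(fk2(q,p)[0]-x)*5,(fk2(q,p)[1]-A).ravel()],q,bounds=(l,h),max_nfev=100)
    return f.x,np.sqrt(2*f.cost)
th=np.radians(42)
for nm,g,q in[('anvil',[.567,.169,.052],[ 0.57,  0.89, -0.82,  1.88, -0.25,  0.55,  0.19]),('pick',[.526,-.21,.012],[ 1.01,  1.01, -0.66,  1.58, -0.09,  1.07,  0.57]),('knobdn',[.6115,.113,.157],[ 0.57,  0.73, -0.7 ,  1.71, -0.38,  0.87,  0.25]),('knobup',[.6115,.118,.262],[.6,.62,-.78,1.62,-.37,1.03,.13])]:
    x,A=pose(g,th,np.pi/2,1);q=np.array(q)
    for j3 in np.arange(-.6,1.2,.2):
        q,e=fix3(x,A,j3,q);print(nm,round(j3,1),round(e,4),q)
        if e>.01:break
q0=arm.observe()['joints']
def arc(a0,a1,r,z,n): return [[r*np.cos(a),r*np.sin(a),z] for a in np.linspace(a0,a1,n)]
for nm,(rf,zf,rn,zn) in {'A':(.75,.45,.42,.65),'B':(.8,.45,.5,.7),'C':(.75,.45,.35,.6)}.items():
    q=q0;a=2.2
    for lab,pts in [('cw',arc(2.2,-.5,rf,zf,8)),('ccw',arc(-.5,1.8,rn,zn,7)),('cw',arc(1.8,0,rf,zf,6))]:
        for d in pts:
            na=np.arctan2(d[1],d[0]);q=seg(q,d,na-a,10);a=na
        x,B=fk2(q,p);print(nm,lab,q,np.linalg.norm(x-d).round(3),B[:,2])
E
python3 s4.py
```

```text
anvil -0.6 0.0 [ 0.44  0.81 -0.6   1.9  -0.57  0.61  0.48]
anvil -0.4 0.0 [ 0.3   0.76 -0.4   1.91 -0.79  0.68  0.67]
anvil -0.2 0.0 [ 0.16  0.73 -0.2   1.92 -0.95  0.77  0.8 ]
anvil 0.0 0.0 [ 0.02  0.72 -0.    1.93 -1.07  0.86  0.91]
anvil 0.2 0.0 [-0.12  0.73  0.2   1.95 -1.18  0.97  0.99]
anvil 0.4 0.0 [-0.25  0.76  0.4   1.96 -1.26  1.09  1.05]
anvil 0.6 0.0209 [-0.38  0.81  0.6   1.96 -1.32  1.22  1.09]
pick -0.6 0.0 [ 0.98  0.99 -0.6   1.58 -0.15  1.07  0.62]
pick -0.4 0.0 [ 0.87  0.94 -0.4   1.59 -0.32  1.09  0.77]
pick -0.2 0.0 [ 0.75  0.91 -0.2   1.6  -0.48  1.13  0.91]
pick 0.0 0.0 [ 0.63  0.9  -0.    1.62 -0.62  1.19  1.03]
pick 0.2 0.0 [ 0.5   0.91  0.2   1.63 -0.75  1.26  1.14]
pick 0.4 0.0 [ 0.38  0.94  0.4   1.64 -0.87  1.35  1.25]
pick 0.6 0.0 [ 0.27  0.99  0.6   1.65 -0.99  1.46  1.34]
pick 0.8 0.0 [ 0.16  1.07  0.8   1.66 -1.09  1.59  1.43]
pick 1.0 0.0 [ 0.08  1.17  1.    1.67 -1.2   1.74  1.52]
knobdn -0.6 0.0 [ 0.51  0.7  -0.6   1.72 -0.47  0.89  0.33]
knobdn -0.4 0.0 [ 0.38  0.66 -0.4   1.73 -0.62  0.94  0.46]
knobdn -0.2 0.0 [ 0.25  0.63 -0.2   1.74 -0.75  1.  
[... 855 characters left out ...]
.51  0.68  1.    1.72 -1.17  1.62  0.81]
A cw [-0.19  0.62  0.97  1.18 -0.26  1.33 -2.35] 0.0 [ 0.04 -0.33 -0.94]
A ccw [-1.43 -0.05 -0.66  1.36  0.29  1.71 -2.6 ] 0.0 [ 0.22  0.25 -0.94]
A cw [-0.41  0.51  0.38  1.15  0.11  1.33 -2.46] 0.0 [ 0.19 -0.27 -0.94]
B cw [-0.06  0.69  0.87  1.01 -0.26  1.4  -2.38] 0.0 [ 0.04 -0.33 -0.94]
B ccw [-2.    0.09 -0.12  1.09  0.35  1.83 -2.72] 0.0 [ 0.22  0.25 -0.94]
B cw [-0.49  0.65  0.67  1.   -0.12  1.39 -2.47] 0.0 [ 0.19 -0.27 -0.94]
C cw [-0.19  0.62  0.97  1.18 -0.26  1.33 -2.35] 0.0 [ 0.04 -0.33 -0.94]
C ccw [-1.11 -0.25 -0.76  1.58  0.11  1.57 -2.34] 0.0 [ 0.21  0.24 -0.95]
C cw [-0.24  0.5   0.09  1.13  0.25  1.37 -2.47] 0.0 [ 0.19 -0.26 -0.95]
```

```bash
cat > s5.py <<'E'
from s1 import *
q=arm.observe()['joints']
for rows in [[[32,30,-22,.3]]*10+[[79,17,-27,-.35]]*10,[[26,-44,0,-.7]]*10+[[19,-95,0,-1.4]]*10,[[-29,15,18,.3]]*8+[[-24,39,20,.8]]*5+[[-30,62,20,1.4]]*6]:
    q=run(q,rows,**k);x,A=fk2(q,p);print(q,x,A[:,2],A[:,1])
E
python3 s5.py
```

```text
[-1.24  0.43  0.42  1.28 -0.2   1.13 -1.5 ] [0.47 0.59 0.45] [ 0.21  0.26 -0.94] [ 0.79 -0.62  0.  ]
[-0.13  0.46  0.82  1.34 -0.4   1.14 -1.37] [ 0.66 -0.33  0.45] [ 0.29 -0.16 -0.94] [-0.47 -0.88  0.  ]
[-0.84 -0.1   0.08  1.41 -0.04  1.49 -1.43] [0.36 0.29 0.65] [ 0.21  0.26 -0.94] [ 0.79 -0.62  0.  ]
```

Simulation of the return loop looks clean; executing.

{"name": "carry_out", "arguments": {"plan": [[32,30,-22,0.3,9.18],[32,30,-22,0.3,9.18],[32,30,-22,0.3,9.18],[32,30,-22,0.3,9.18],[32,30,-22,0.3,9.18],[32,30,-22,0.3,9.18],[32,30,-22,0.3,9.18],[32,30,-22,0.3,9.18],[32,30,-22,0.3,9.18],[32,30,-22,0.3,9.18],[79,17,-27,-0.35,9.18],[79,17,-27,-0.35,9.18],[79,17,-27,-0.35,9.18],[79,17,-27,-0.35,9.18],[79,17,-27,-0.35,9.18],[79,17,-27,-0.35,9.18],[79,17,-27,-0.35,9.18],[79,17,-27,-0.35,9.18],[79,17,-27,-0.35,9.18],[79,17,-27,-0.35,9.18]]}}

```text
clock: 10.6
position: [0.4753, 0.5909, 0.4495]
ee_rot: [-2.663, -1.289, -0.459]
force: [0.2, 0.5, 0.0]
width: 0.999
```

{"name": "carry_out", "arguments": {"plan": [[26,-44,0,-0.7,9.18],[26,-44,0,-0.7,9.18],[26,-44,0,-0.7,9.18],[26,-44,0,-0.7,9.18],[26,-44,0,-0.7,9.18],[26,-44,0,-0.7,9.18],[26,-44,0,-0.7,9.18],[26,-44,0,-0.7,9.18],[26,-44,0,-0.7,9.18],[26,-44,0,-0.7,9.18],[19,-95,0,-1.4,9.18],[19,-95,0,-1.4,9.18],[19,-95,0,-1.4,9.18],[19,-95,0,-1.4,9.18],[19,-95,0,-1.4,9.18],[19,-95,0,-1.4,9.18],[19,-95,0,-1.4,9.18],[19,-95,0,-1.4,9.18],[19,-95,0,-1.4,9.18],[19,-95,0,-1.4,9.18]]}}

```text
clock: 12.6
position: [0.6666, -0.3348, 0.4511]
ee_rot: [2.922, -0.747, 0.507]
force: [0.1, -0.0, 1.3]
width: 0.998
```

{"name": "carry_out", "arguments": {"plan": [[-29,15,18,0.3,9.18],[-29,15,18,0.3,9.18],[-29,15,18,0.3,9.18],[-29,15,18,0.3,9.18],[-29,15,18,0.3,9.18],[-29,15,18,0.3,9.18],[-29,15,18,0.3,9.18],[-29,15,18,0.3,9.18],[-24,39,20,0.8,9.18],[-24,39,20,0.8,9.18],[-24,39,20,0.8,9.18],[-24,39,20,0.8,9.18],[-24,39,20,0.8,9.18],[-30,62,20,1.4,9.18],[-30,62,20,1.4,9.18],[-30,62,20,1.4,9.18],[-30,62,20,1.4,9.18],[-30,62,20,1.4,9.18],[-30,62,20,1.4,9.18]]}}

```text
clock: 14.5
position: [0.3639, 0.2885, 0.6507]
ee_rot: [-2.657, -1.292, -0.458]
force: [-0.8, -1.0, 0.6]
width: 1.001
```

```bash
python3 st.py
```

```text
14.5 q [-0.8439 -0.0991  0.0809  1.4069 -0.0431  1.4941 -1.4316] p [0.3639 0.2885 0.6507] z [ 0.2054  0.2664 -0.9417] y [ 0.7869 -0.6171 -0.003 ] F [-0.7882 -1.0097  0.6278] w 91.91201168120558
tip [0.3774 0.3059 0.589 ] grasp [0.3736 0.301  0.6065]
```

{"name": "carry_out", "arguments": {"plan": [[0,0,5,0,9.18],[0,0,10,0,9.18],[0,0,15,0,9.18],[0,0,20,0,9.18],[0,0,25,0,9.18],[0,0,30,0,9.18],[0,0,35,0,9.18],[0,0,40,0,9.18]]}}

```text
clock: 15.3
position: [0.3493, 0.2813, 0.8634]
ee_rot: [-2.631, -1.274, -0.537]
force: [0.6, -0.1, -0.8]
width: 0.999
```

```bash
python3 st.py
```

```text
15.3 q [-1.1699  0.0522  0.484   0.6968 -0.1123  2.0022 -1.4275] p [0.3493 0.2813 0.8634] z [ 0.2451  0.3035 -0.9208] y [ 0.7841 -0.6207  0.0041] F [ 0.5902 -0.0631 -0.8289] w 91.74825696603564
tip [0.3653 0.3012 0.8031] grasp [0.3608 0.2956 0.8202]
```

{"name": "carry_out", "arguments": {"plan": [[-4,-3,4,0,9.18],[-8,-6,8,0,9.18],[-12,-9,12,0,9.18],[-16,-12,16,0,9.18],[-20,-16,20,0,9.18],[-20,-16,20,0,9.18]]}}

```text
clock: 15.9
position: [0.255, 0.2018, 0.8767]
ee_rot: [-2.618, -1.251, -0.596]
force: [-0.4, 0.3, -0.0]
width: 0.999
```

```bash
python3 st.py
```

```text
15.9 q [-0.435  -0.1296 -0.2369  0.8266 -0.1224  2.0019 -1.4318] p [0.255  0.2018 0.8767] z [ 0.2772  0.3263 -0.9037] y [ 0.7766 -0.6299  0.0108] F [-0.4019  0.3023 -0.031 ] w 91.73980519154858
tip [0.2732 0.2232 0.8176] grasp [0.2681 0.2172 0.8343]
```

{"name": "carry_out", "arguments": {"plan": [[-5,-4,20,0,9.18],[-10,-8,40,0,9.18],[-15,-12,60,0,9.18],[-20,-16,80,0,9.18],[-20,-16,90,0,9.18],[-20,-16,90,0,9.18],[-20,-16,90,0,9.18],[-20,-16,90,0,9.18]]}}

```text
clock: 16.7
position: [0.2306, 0.2035, 0.8976]
ee_rot: [-2.586, -1.233, -0.668]
force: [0.5, 0.1, -0.2]
width: 1.0
```

```bash
python3 st.py
```

```text
16.7 q [-0.676  -0.1637 -0.1335  0.8029 -0.0486  2.0019 -1.5257] p [0.2306 0.2035 0.8976] z [ 0.312   0.3626 -0.8782] y [ 0.7746 -0.6322  0.0142] F [ 0.5477  0.0988 -0.2233] w 91.79679020898669
tip [0.251  0.2272 0.8401] grasp [0.2453 0.2205 0.8564]
```

{"name": "carry_out", "arguments": {"plan": [[-20,-16,60,0,9.18],[-20,-16,60,0,9.18],[-20,-16,60,0,9.18]]}}

```text
clock: 17.0
position: [0.2246, 0.1936, 0.9185]
ee_rot: [-2.565, -1.187, -0.74]
force: [-0.9, -0.5, -0.0]
width: 1.0
```

{"name": "carry_out", "arguments": {"plan": [[-20,-16,60,0,9.18],[-20,-16,60,0,9.18],[-20,-16,60,0,9.18]]}}

```text
clock: 17.3
position: [0.22, 0.1915, 0.9447]
ee_rot: [-2.524, -1.15, -0.815]
force: [0.1, -0.8, 0.4]
width: 0.999
```

```bash
python3 st.py
```

```text
17.3 q [-0.8537 -0.1816 -0.0523  0.6985  0.0283  2.0026 -1.6038] p [0.22   0.1915 0.9447] z [ 0.3858  0.4373 -0.8124] y [ 0.7537 -0.6572  0.0042] F [ 0.1392 -0.8348  0.4386] w 91.67344942059756
tip [0.2453 0.2201 0.8915] grasp [0.2382 0.212  0.9066]
```

{"name": "carry_out", "arguments": {"plan": [[-20,-16,60,0,9.18],[-20,-16,60,0,9.18],[-20,-16,60,0,9.18]]}}

```text
clock: 17.6
position: [0.2117, 0.1781, 0.9693]
ee_rot: [-2.495, -1.102, -0.893]
force: [0.6, -2.2, 0.5]
width: 0.996
```

{"name": "carry_out", "arguments": {"plan": [[-20,-16,60,0,9.18],[-20,-16,60,0,9.18],[-20,-16,60,0,9.18]]}}

```text
clock: 17.9
position: [0.2144, 0.1662, 1.0018]
ee_rot: [-2.437, -1.041, -0.982]
force: [-0.8, -1.3, 0.5]
width: 0.998
```

```bash
python3 st.py; cat > s6.py <<'E'
from s1 import *
from feas import pose
q0=arm.observe()['joints'];A0=fk2(q0,p)[1];yaw=np.arctan2(A0[1,2],A0[0,2]);th=np.arccos(-A0[2,2])
print('lean',np.degrees(th),'spin to +y',np.pi/2-yaw)
sp=np.pi/2-yaw
def go(q,g,s,n,up=0):
    A=rz(s)@fk2(q,p)[1];return seg(q,np.array(g)-.047*A[:,2],s,n)
# gauge front hover -> knob dn -> knob up -> back -> tray -> anvil
for via in ([],[([.45,-.1,.5],.3,20)],):
    q=q0;s=0
    for g,ss,n in via: q=go(q,g,ss,n);s+=ss
    for nm,g,n in[('hover',[.61,.05,.25],24),('kdn',[.6115,.113,.157],8),('kup',[.6115,.118,.262],6),('out',[.61,0,.3],6),('tray',[.526,-.21,.1],10),('pick',[.526,-.21,.012],5),('lift',[.526,-.1,.15],8),('pre',[.567,.05,.08],8),('anv',[.567,.169,.052],6)]:
        q=go(q,g,sp-s,n);s=sp;x,A=fk2(q,p);print(nm,q,'err',np.linalg.norm(x+.047*A[:,2]-g).round(4),A[:,2],A[:,1])
E
python3 s6.py
```

```text
17.9 q [-0.8842 -0.1833 -0.017   0.5491  0.0497  2.0023 -1.6263] p [0.2144 0.1662 1.0018] z [ 0.4703  0.5174 -0.715 ] y [ 0.7274 -0.686  -0.0179] F [-0.7539 -1.3336  0.4741] w 91.62394647380289
tip [0.2452 0.2001 0.9549] grasp [0.2365 0.1905 0.9682]
lean 44.34509326277819 spin to +y 0.7380426185520288
hover [-1.14  0.05  1.23  2.16 -0.66  1.23  0.59] err 0.2768 [-0.11  0.55 -0.83] [ 0.98  0.19 -0.01]
kdn [-0.52  0.81  0.95  1.7  -1.11  1.52  0.98] err 0.0 [-0.11  0.55 -0.83] [ 0.98  0.19 -0.01]
kup [-0.56  0.69  1.01  1.6  -1.03  1.64  0.83] err 0.0 [-0.11  0.55 -0.83] [ 0.98  0.19 -0.01]
out [-0.36  0.7   1.02  1.49 -0.96  1.77  0.92] err 0.0 [-0.11  0.55 -0.83] [ 0.98  0.19 -0.01]
tray [ 0.03  0.94  0.92  1.62 -0.93  1.62  1.43] err 0.0 [-0.11  0.55 -0.83] [ 0.98  0.19 -0.01]
pick [ 0.05  1.05  0.86  1.65 -1.01  1.52  1.5 ] err 0.0 [-0.11  0.55 -0.83] [ 0.98  0.19 -0.01]
lift [-0.18  0.8   0.96  1.76 -0.94  1.58  1.31] err 0.0 [-0.11  0.55 -0.83] [ 0.98  0.19 -0.01]
pre [-0.4   0.87  0.89  1.83 -1.13  1.44  1.2 ] err 0.0 [-0.11  0.55 -0.83] [ 0.98  0.19 -0.01]
anv [-0.58  0.88  0.8
[... 248 characters left out ...]
77] [ 1.   -0.02 -0.04]
kup [-0.51  0.66  0.97  1.7  -1.12  1.58  0.73] err 0.0 [-0.02  0.64 -0.77] [ 1.   -0.02 -0.04]
out [-0.31  0.67  0.98  1.58 -1.04  1.74  0.8 ] err 0.0 [-0.02  0.64 -0.77] [ 1.   -0.02 -0.04]
tray [ 0.1   0.94  0.89  1.65 -1.01  1.66  1.31] err 0.0 [-0.02  0.64 -0.77] [ 1.   -0.02 -0.04]
pick [ 0.13  1.06  0.83  1.67 -1.09  1.57  1.39] err 0.0 [-0.02  0.64 -0.77] [ 1.   -0.02 -0.04]
lift [-0.11  0.8   0.92  1.8  -1.02  1.6   1.2 ] err 0.0 [-0.02  0.64 -0.77] [ 1.   -0.02 -0.04]
pre [-0.33  0.86  0.84  1.9  -1.23  1.44  1.13] err 0.0 [-0.02  0.64 -0.77] [ 1.   -0.02 -0.04]
anv [-0.45  0.82  0.68  1.96 -1.32  1.24  1.04] err 0.003 [-0.02  0.63 -0.77] [ 1.   -0.01 -0.04]
```

```bash
cat > s7.py <<'E'
from s6 import *
from multiprocessing import Pool
def trial(seed):
    r=np.random.default_rng(seed);q=q0;L=[];er=0;tot=0;s=0;N=0
    for i in range(4):
        x,A=fk2(q,p);c=x
        if i<2:
            a=r.uniform(-1.6,1.);rad=r.uniform(.4,.85);d=np.array([rad*np.cos(a),rad*np.sin(a),r.uniform(.4,.7)]);ns=r.uniform(-1.8,1.2)
        else: d=[np.array([.6,.0,.32])-.047*np.array([0,.7,-.71]),np.array([.6115,.09,.157])-.047*np.array([0,.7,-.71])][i-2];ns=sp
        n=int(np.ceil(max(np.linalg.norm(d-c)/.05,abs(ns-s)/.15)))+3;N+=n
        q=seg(q,d,ns-s,n);s=ns;x,A=fk2(q,p);er=max(er,np.linalg.norm(x-d),.1*abs(A[2,2]-A0[2,2]));L.append((np.round(d,2),round(s,2),n,q.copy(),A[:,2]))
        if er>.01:break
    return er,N,L
if __name__=='__main__':
    with Pool() as P: o=P.map(trial,range(700),chunksize=5)
    o=[a for a in o if a[0]<.01 and a[1]<90];print(len(o))
    o.sort(key=lambda a:abs(a[2][-1][3][2]+.2)+a[1]/150)
    for a in o[:4]: print(a)
E
sed -i 's/^for via/for via in () if 1 else/' s6.py; time timeout 560 python3 s7.py
```

```text
Traceback (most recent call last):
  File "s7.py", line 1, in <module>
    from s6 import *
  File "s6.py", line 9
    for via in () if 1 else in ([],[([.45,-.1,.5],.3,20)],):
                            ^^
SyntaxError: invalid syntax

real	0m0.085s
user	0m0.070s
sys	0m0.012s
```

```bash
sed -i 's/^for via.*/for via in ():/' s6.py; time timeout 560 python3 s7.py
```

```text
lean 44.34509326277819 spin to +y 0.7380426185520288
146
(np.float64(2.9893669801409083e-16), 44, [(array([0.42, 0.62, 0.59]), -0.15, 16, array([-0.9 ,  0.25, -0.37,  1.35,  0.58,  0.94, -2.34]), array([ 0.54,  0.44, -0.72])), (array([0.48, 0.21, 0.43]), 0.29, 12, array([ 0.1 ,  0.02, -0.3 ,  1.99, -0.87,  0.82, -0.16]), array([ 0.31,  0.63, -0.72])), (array([ 0.6 , -0.03,  0.35]), np.float64(0.74), 9, array([ 0.37,  0.5 , -0.1 ,  1.54, -0.7 ,  1.41,  0.48]), array([-0.  ,  0.7 , -0.72])), (array([0.61, 0.06, 0.19]), np.float64(0.74), 7, array([ 0.28,  0.65, -0.17,  1.73, -0.79,  1.06,  0.61]), array([-0.  ,  0.7 , -0.72]))])
(np.float64(3.7470027081099033e-16), 44, [(array([ 0.59, -0.02,  0.7 ]), -1.11, 14, array([-0.43, -0.07,  0.18,  1.43,  0.42,  1.11, -2.18]), array([ 0.67, -0.19, -0.72])), (array([0.8 , 0.09, 0.52]), 0.39, 14, array([ 0.09,  0.59, -0.02,  0.98, -0.75,  1.39, -0.22]), array([ 0.24,  0.66, -0.72])), (array([ 0.6 , -0.03,  0.35]), np.float64(0.74), 9, array([ 0.37,  0.5 , -0.1 ,  1.54, -0.7 ,  1.41,  0.48]), array([-0.  ,  0.7 , -0.72])), (array([0.61, 0.06, 0.19]
[... 611 characters left out ...]
28,  0.65, -0.17,  1.73, -0.78,  1.06,  0.61]), array([ 0.  ,  0.7 , -0.72]))])
(np.float64(2.2887833992611187e-16), 42, [(array([0.58, 0.24, 0.51]), -0.26, 16, array([-0.86, -0.02,  0.44,  1.83, -0.19,  0.57, -1.32]), array([ 0.59,  0.38, -0.72])), (array([0.82, 0.2 , 0.48]), -0.46, 8, array([-0.54,  0.41,  0.41,  1.39, -0.45,  0.63, -1.19]), array([ 0.65,  0.26, -0.72])), (array([ 0.6 , -0.03,  0.35]), np.float64(0.74), 11, array([ 0.34,  0.5 , -0.06,  1.54, -0.72,  1.43,  0.49]), array([ 0.  ,  0.7 , -0.72])), (array([0.61, 0.06, 0.19]), np.float64(0.74), 7, array([ 0.25,  0.65, -0.12,  1.73, -0.81,  1.07,  0.63]), array([-0.  ,  0.7 , -0.72]))])
real	2m14.250s
user	8m45.647s
sys	0m0.357s
```

{"name": "carry_out", "arguments": {"plan": [[38,-19,-30,-1.11,9.18],[38,-19,-30,-1.11,9.18],[38,-19,-30,-1.11,9.18],[38,-19,-30,-1.11,9.18],[38,-19,-30,-1.11,9.18],[38,-19,-30,-1.11,9.18],[38,-19,-30,-1.11,9.18],[38,-19,-30,-1.11,9.18],[38,-19,-30,-1.11,9.18],[38,-19,-30,-1.11,9.18],[38,-19,-30,-1.11,9.18],[38,-19,-30,-1.11,9.18],[38,-19,-30,-1.11,9.18],[38,-19,-30,-1.11,9.18]]}}

```text
clock: 19.3
position: [0.5939, -0.023, 0.7032]
ee_rot: [2.793, -0.425, 1.146]
force: [-0.6, -0.1, 0.5]
width: 1.001
```

{"name": "carry_out", "arguments": {"plan": [[21,11,-18,1.5,9.18],[21,11,-18,1.5,9.18],[21,11,-18,1.5,9.18],[21,11,-18,1.5,9.18],[21,11,-18,1.5,9.18],[21,11,-18,1.5,9.18],[21,11,-18,1.5,9.18],[21,11,-18,1.5,9.18],[21,11,-18,1.5,9.18],[21,11,-18,1.5,9.18],[21,11,-18,1.5,9.18],[21,11,-18,1.5,9.18],[21,11,-18,1.5,9.18]]}}

```text
clock: 20.6
position: [0.8043, 0.0876, 0.5236]
ee_rot: [-2.114, -1.44, -0.849]
force: [-0.2, -0.1, 0.5]
width: 1.002
```

```bash
python3 st.py; python3 s6.py
```

```text
20.6 q [ 0.0842  0.5908 -0.0055  0.9654 -0.7532  1.3943 -0.2309] p [0.8043 0.0876 0.5236] z [ 0.2392  0.6586 -0.7134] y [ 0.9331 -0.3592 -0.0187] F [-0.1941 -0.1307  0.4606] w 92.01973956983215
tip [0.8199 0.1307 0.4769] grasp [0.8155 0.1185 0.4901]
lean 44.470993640688754 spin to +y 0.3485914964172625
```

{"name": "carry_out", "arguments": {"plan": [[-18.5,-9,-20,0.35,4],[-18.5,-9,-20,0.35,4],[-18.5,-9,-20,0.35,4],[-18.5,-9,-20,0.35,4],[-18.5,-9,-20,0.35,4],[-18.5,-9,-20,0.35,4],[-19.3,-5.9,-28.4,0.35,4],[-19.3,-5.9,-28.4,0.35,4],[-19.3,-5.9,-28.4,0.35,4],[-19.3,-5.9,-28.4,0.35,4]]}}

```text
clock: 21.6
position: [0.6114, 0.0293, 0.2413]
ee_rot: [-1.785, -1.742, -0.711]
force: [0.1, 0.5, 0.8]
width: 0.437
```

```bash
python3 st.py; python3 - <<'E'
from h import *
s=arm.observe();r=R(s['ee_rot']);o=[]
for n in('top','scene'):
    im,d,c=grab(n)
    for off,col in((.0655,(255,255,0)),(.047,(0,255,0))):
        u=proj(c,[s['position']+off*r[:,2]])[0]
    x,y=(230,120) if n=='top' else (300,130)
    cr=cv2.resize(im[y:y+110,x:x+160],None,fx=4,fy=4,interpolation=2)
    print(n,'grasp px',u,'crop',x,y);cv2.circle(cr,tuple(int(v) for v in (u-[x,y])*4),3,(0,255,0),-1);o.append(cr[:290] if 0 else cr[::1])
cv2.imwrite('pics/k1.png',cv2.resize(np.hstack(o),(800,275))[:,:,::-1])
E
```

```text
21.6 q [ 0.2968  0.5954 -0.1316  1.6747 -0.7575  1.1724  0.57  ] p [0.6114 0.0293 0.2413] z [-0.0005  0.7001 -0.7141] y [ 0.9997 -0.0173 -0.0177] F [0.1182 0.4589 0.7762] w 40.1595026028254
tip [0.6113 0.0751 0.1946] grasp [0.6113 0.0622 0.2078]
top grasp px [312.67104294 177.30719958] crop 230 120
scene grasp px [333.09300471 182.85438587] crop 300 130
```

View pics/k1.png

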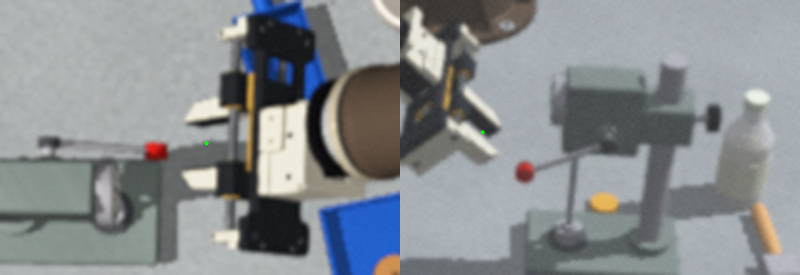

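{"name": "carry_out", "arguments": {"plan": [[0,2,-2,0,4],[0,4,-4,0,4],[0,4.9,-5,0,4],[0,4.9,-5,0,0.8],[0,4.9,-5,0,0.8],[0,4.9,-5,0,0.8],[0,4.9,-5,0,0.8],[0,4.9,-5,0,0.8]], "squeeze": 10}}

```text
clock: 22.5
position: [0.6127, 0.0761, 0.1927]
ee_rot: [-1.788, -1.743, -0.714]
force: [-2.6, -2.8, 1.1]
width: 0.154
```

```bash
python3 st.py
```

```text
22.5 q [ 0.246   0.6422 -0.1645  1.7376 -0.8059  1.038   0.6052] p [0.6127 0.0761 0.1927] z [ 0.0035  0.699  -0.7151] y [ 0.9997 -0.0193 -0.014 ] F [-2.6036 -2.7982  1.117 ] w 14.146122651465795
tip [0.6129 0.1218 0.1458] grasp [0.6129 0.1089 0.1591]
```

{"name": "carry_out", "arguments": {"plan": [[0,-0.43,0.9,0,0.8],[0,-0.78,1.84,0,0.8],[0,-1.02,2.81,0,0.8],[0,-1.17,3.8,0,0.8],[0,-1.22,4.79,0,0.8],[0,-1.17,5.78,0,0.8],[0,-1.02,6.78,0,0.8],[0,-0.78,7.75,0,0.8],[0,-0.43,8.69,0,0.8],[0,0,9.59,0,0.8],[0,0.52,10.44,0,0.8],[0,0.63,10.6,0,0.8],[0,0.63,10.6,0,0.8]]}}

```text
clock: 23.8
position: [0.6128, 0.0827, 0.2998]
ee_rot: [-1.787, -1.744, -0.716]
force: [-3.1, -4.9, 2.4]
width: 0.155
```

```bash
python3 st.py
```

```text
23.8 q [ 0.2237  0.5134 -0.1449  1.6557 -0.7673  1.1879  0.447 ] p [0.6128 0.0827 0.2998] z [ 0.004   0.6993 -0.7148] y [ 0.9997 -0.0189 -0.0128] F [-3.0606 -4.8727  2.3819] w 14.194919344889
tip [0.6131 0.1285 0.2529] grasp [0.613  0.1156 0.2662]
```

{"name": "carry_out", "arguments": {"plan": [[0,0,0,0,4],[0,0,0,0,4],[0,0,0,0,4],[0,-2,2,0,4],[0,-4,4,0,4],[0,-8,7,0,4],[-8.7,-33.2,-10,0.02,6.4],[-8.7,-33.2,-10,0.02,6.4],[-8.7,-33.2,-10,0.02,6.4],[-8.7,-33.2,-10,0.02,6.4],[-8.7,-33.2,-10,0.02,6.4],[-8.7,-33.2,-10,0.02,6.4],[-8.7,-33.2,-14,0.02,6.4],[-8.7,-33.2,-14,0.02,6.4]]}}

```text
clock: 25.2
position: [0.5225, -0.2512, 0.1537]
ee_rot: [-1.77, -1.749, -0.702]
force: [-0.7, 0.3, -0.6]
width: 0.696
```

```bash
python3 st.py; cat > look.py <<'E'
from h import *
import sys
def look(name,boxes,pts=[]):
    o=[]
    for n,x,y in boxes:
        im,d,c=grab(n);np.savez(f'{n}_{name}.npz',im=im,d=d);cr=cv2.resize(im[y:y+110,x:x+150],(400,293),interpolation=2)
        for P in pts:
            u=(proj(c,[P])[0]-[x,y])*400/150;cv2.circle(cr,tuple(int(v) for v in u),2,(0,255,0),-1)
        o.append(cr)
    cv2.imwrite(f'pics/{name}.png',np.hstack(o)[:,:,::-1])
E
python3 - <<'E'
from h import *
from look import look
look('t1',[('scene',335,120),('scene',180,140)],[[.526,-.21,.016]])
im,d,c=grab('scene');hsv=cv2.cvtColor(im,cv2.COLOR_RGB2HSV);H,S,V=[hsv[...,i].astype(int) for i in range(3)]
m=((H<6)|(H>174))&(S>140)&(V>90);m[:,:300]=0;m[:,480:]=0;m[260:]=0;m[:120]=0;q=np.argwhere(m)[:,::-1].mean(0)
o,r=ray(c,[q]);t=(.6115-o[0])/r[0,0];print('knob px',q,'at x plane',o+r[0]*t)
E
```

```text
25.2 q [ 0.6539  0.7814 -0.0106  1.5559 -0.5899  1.3843  0.9211] p [ 0.5225 -0.2512  0.1537] z [-0.0131  0.7012 -0.7128] y [ 0.9998 -0.0033 -0.0216] F [-0.6592  0.3452 -0.5725] w 63.93005972190635
tip [ 0.5217 -0.2052  0.107 ] grasp [ 0.5219 -0.2182  0.1202]
knob px [353.89473684 167.78947368] at x plane [0.6115     0.11625192 0.26191821]
```

View pics/t1.png

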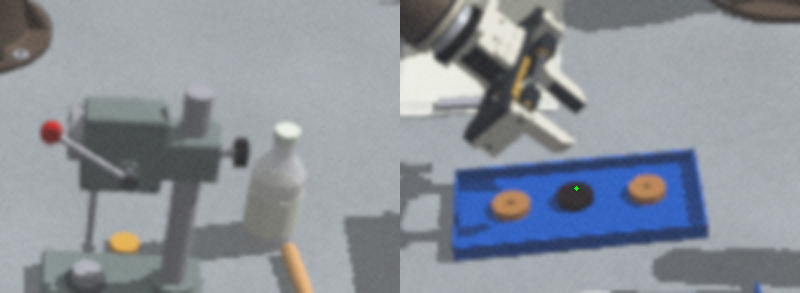

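{"name": "carry_out", "arguments": {"plan": [[0.45,0.2,-3,0,6.4],[0.45,0.2,-6,0,6.4],[0.45,0.2,-8,0,6.4],[0.45,0.2,-9,0,6.4],[0.45,0.2,-9.35,0,6.4],[0.45,0.2,-9.35,0,6.4]]}}

```text
clock: 25.95
position: [0.532, -0.2459, 0.0685]
ee_rot: [-1.764, -1.761, -0.71]
force: [0.6, 0.7, -0.1]
width: 0.696
```

{"name": "carry_out", "arguments": {"plan": [[0,0,0,0,3.8],[0,0,0,0,3.8],[0,0,0,0,3.8],[0,0,0,0,3.8],[0,0,0,0,3.8],[0,0,0,0,3.8]], "squeeze": 10}}

```text
clock: 26.55
position: [0.5318, -0.2459, 0.0688]
ee_rot: [-1.764, -1.761, -0.71]
force: [-2.4, -0.9, 4.3]
width: 0.413
```

```bash
python3 st.py
```

```text
26.55 q [ 0.6498  0.8969 -0.0257  1.5675 -0.6073  1.2663  0.9923] p [ 0.5318 -0.2459  0.0688] z [-0.0095  0.7005 -0.7136] y [ 0.9999  0.0027 -0.0107] F [-2.4427 -0.8721  4.2969] w 37.89985394800751
tip [ 0.5312 -0.2     0.0221] grasp [ 0.5313 -0.2129  0.0353]
```

{"name": "carry_out", "arguments": {"plan": [[0,0,0.3,0,6.4],[0,0,0.3,0,6.4],[0,0,0.3,0,6.4],[0,0,0.3,0,6.4]]}}

```text
clock: 26.95
position: [0.5319, -0.2458, 0.0717]
ee_rot: [-1.764, -1.761, -0.71]
force: [-1.2, -0.3, -0.2]
width: 0.684
```

```bash
python3 st.py; python3 - <<'E'
from h import *
from look import look
s=arm.observe();r=R(s['ee_rot']);C=s['position']+.0655*r[:,2]-.0095*r[:,0]
print('corner',C)
look('t2',[('scene',190,150),('top',350,160)],[[.526,-.21,.016],C])
E
python3 st.py
```

```text
26.95 q [ 0.6495  0.8928 -0.0255  1.5673 -0.6069  1.2698  0.9898] p [ 0.5319 -0.2458  0.0717] z [-0.0095  0.7005 -0.7136] y [ 0.9999  0.0027 -0.0106] F [-1.1663 -0.3074 -0.1608] w 62.78100690002855
tip [ 0.5312 -0.1999  0.025 ] grasp [ 0.5314 -0.2129  0.0382]
corner [ 0.53119679 -0.20668943  0.01834511]
27.05 q [ 0.6496  0.8929 -0.0255  1.5673 -0.6069  1.2698  0.9899] p [ 0.5318 -0.2458  0.0717] z [-0.0096  0.7006 -0.7135] y [ 0.9999  0.0028 -0.0107] F [ 0.4994  0.5652 -0.7472] w 63.84210588427092
tip [ 0.5312 -0.1999  0.025 ] grasp [ 0.5314 -0.2129  0.0382]
```

View pics/t2.png

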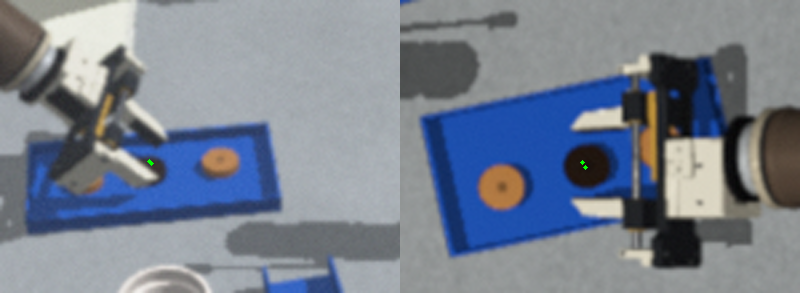

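{"name": "carry_out", "arguments": {"plan": [[-0.4,-0.4,-0.3,0,6.4],[-0.4,-0.4,-0.7,0,6.4],[-0.4,-0.4,-1.2,0,6.4],[-0.4,-0.4,-1.2,0,6.4],[-0.4,-0.4,-1.2,0,6.4],[-0.4,-0.4,-1.2,0,3.5],[-0.4,-0.4,-1.2,0,3.5],[-0.4,-0.4,-1.2,0,3.5],[-0.4,-0.4,-1.2,0,3.5],[-0.4,-0.4,-1.2,0,3.5]], "squeeze": 10}}

```text
clock: 28.05
position: [0.5279, -0.2498, 0.0599]
ee_rot: [-1.764, -1.761, -0.71]
force: [0.7, 0.8, 1.0]
width: 0.471
```

```bash
python3 st.py
```

```text
28.05 q [ 0.6571  0.9091 -0.0249  1.5691 -0.6052  1.2581  1.0053] p [ 0.5279 -0.2498  0.0599] z [-0.0094  0.7005 -0.7136] y [ 0.9999  0.0028 -0.0105] F [0.7117 0.7737 0.9903] w 43.281643889071916
tip [ 0.5273 -0.2039  0.0131] grasp [ 0.5275 -0.2169  0.0263]
```

{"name": "carry_out", "arguments": {"plan": [[0,0,2,0,3.5],[0,0,5,0,3.5],[0,0,9,0,3.5],[0,0,10,0,3.5],[0,0,10,0,3.5],[0,0,10,0,3.5]]}}

```text
clock: 28.65
position: [0.5276, -0.2497, 0.1599]
ee_rot: [-1.764, -1.761, -0.71]
force: [-1.1, -0.1, -0.1]
width: 0.472
```

```bash
python3 st.py; python3 - <<'E'
from h import *
from look import look
s=arm.observe();r=R(s['ee_rot']);C=s['position']+.0655*r[:,2]-.0095*r[:,0]
print('corner',C)
look('t3',[('scene',190,130),('top',350,160)],[C+[0,0,.01]])
for n in('scene','top'):
    f=np.load(n+'_t3.npz');im=f['im'];c={k:np.array(v,float) for k,v in arm.get_calibration(n).items()}
    u=proj(c,[C])[0];V=im.max(2).astype(int);m=(V<60)
    k,l,st,ce=cv2.connectedComponentsWithStats(m.astype(np.uint8))
    for i in range(1,k):
        if st[i,4]>20 and np.linalg.norm(ce[i]-u)<25: print(n,st[i],ce[i],u,plane(c,[ce[i]],C[2]+.0095))
E
```

```text
28.65 q [ 0.6504  0.776  -0.0138  1.5473 -0.592   1.3894  0.9208] p [ 0.5276 -0.2497  0.1599] z [-0.0095  0.7003 -0.7138] y [ 0.9999  0.0028 -0.0106] F [-1.0914 -0.0503 -0.1102] w 43.35060638891571
tip [ 0.527  -0.2039  0.1131] grasp [ 0.5272 -0.2168  0.1263]
corner [ 0.52697439 -0.21065054  0.1064473 ]
scene [236 174  13  16  49] [242.65306122 181.44897959] [243.48299495 188.13227253] [[ 0.50637816 -0.21631772  0.1159473 ]]
top [420 213  18  18 248] [428.52822581 221.77822581] [428.05903111 220.98310575] [[ 0.52465249 -0.2095179   0.1159473 ]]
```

View pics/t3.png

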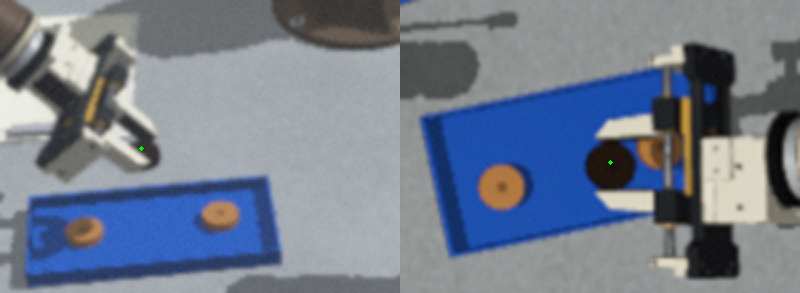

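```bash
python3 - <<'E'
from h import *
im=np.load('scene_t1.npz')['im'];c={k:np.array(v,float) for k,v in arm.get_calibration('scene').items()}
x,y=340,190;f=9;cr=cv2.resize(im[y:y+60,x:x+85],None,fx=f,fy=f,interpolation=cv2.INTER_CUBIC)
O=np.array([.568,.167,0]);t=np.linspace(0,6.283,40)
def dr(P,col):
    for u in proj(c,P): cv2.circle(cr,tuple(int(v) for v in (u-[x,y]+.5)*f),2,col,-1)
ring=lambda r,z:O+np.c_[r*np.cos(t),r*np.sin(t),0*t+z]
dr(ring(.016,.044),(0,255,0));dr(ring(.008,.074),(255,255,0));dr(O+np.array([[sx*.055,yy,.024] for sx in(-1,1) for yy in(-.05,.135)]),(255,0,0))
cv2.imwrite('pics/anv.png',cr[:,:,::-1])
E
```

```text
(no output)
```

View pics/anv.png

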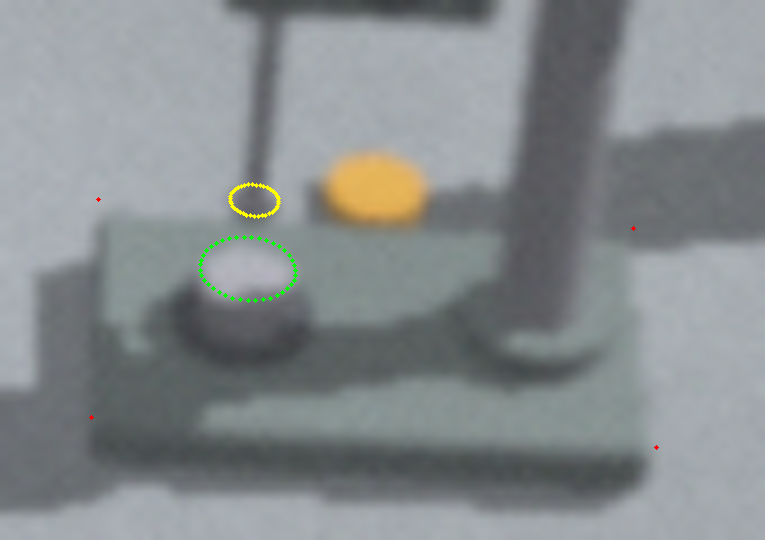

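{"name": "carry_out", "arguments": {"plan": [[1,5,0,0,3.5],[2,10,0,0,3.5],[3,15,0,0,3.5],[4.1,20,-1,0,3.5],[4.1,24,-3,0,3.5],[4.1,27,-4.5,0,3.5],[4.1,28.1,-5.3,0,3.5],[4.1,28.1,-5.3,0,3.5],[4.1,28.1,-5.3,0,3.5],[4.1,28.1,-5.3,0,3.5]]}}

```text
clock: 29.75
position: [0.569, 0.0292, 0.1059]
ee_rot: [-1.767, -1.759, -0.71]
force: [0.4, 0.4, -0.0]
width: 0.471
```

```bash
python3 - <<'E' >> st.py
print("print('corner',s['position']+.0655*r[:,2]-.0095*r[:,0])")
E
python3 st.py
```

```text
29.75 q [ 0.3403  0.7396 -0.1707  1.8425 -0.8215  0.9518  0.8213] p [0.569  0.0292 0.1059] z [-0.0083  0.7002 -0.7139] y [ 0.9999 -0.     -0.0116] F [ 0.3977  0.3514 -0.0101] w 43.23923379310233
tip [0.5685 0.075  0.0591] grasp [0.5686 0.0621 0.0723]
corner [0.5684 0.0683 0.0525]
```

{"name": "carry_out", "arguments": {"plan": [[0,2.5,0,0,3.5],[0,5,0,0,3.5],[0,7.5,0,0,3.5],[0,9,0,0,3.5],[0,9.8,0,0,3.5],[0,9.8,0,0,3.5],[0,9.8,0,0,3.5],[0,9.8,0,0,3.5]]}}

```text
clock: 30.55
position: [0.5694, 0.1255, 0.1056]
ee_rot: [-1.77, -1.758, -0.71]
force: [0.0, -0.1, -0.5]
width: 0.474
```

```bash
python3 st.py; python3 - <<'E'
from h import *
s=arm.observe();r=R(s['ee_rot']);C=s['position']+.0655*r[:,2]-.0095*r[:,0]
im,d,c=grab('scene');np.savez('scene_p1.npz',im=im)
x,y=335,165;f=8;cr=cv2.resize(im[y:y+75,x:x+95],None,fx=f,fy=f,interpolation=cv2.INTER_CUBIC)
O=np.array([.568,.167,0]);t=np.linspace(0,6.283,40);ring=lambda r,z:O+np.c_[r*np.cos(t),r*np.sin(t),0*t+z]
for P,col in((ring(.016,.044),(0,255,0)),(ring(.022,C[2]+.0095),(255,255,0))):
    for u in proj(c,P): cv2.circle(cr,tuple(int(v) for v in (u-[x,y]+.5)*f),1,col,-1)
cv2.imwrite('pics/p1.png',cr[:,:,::-1])
E
```

```text
30.55 q [ 0.224   0.7242 -0.2346  1.8963 -0.9123  0.8233  0.7731] p [0.5694 0.1255 0.1056] z [-0.0068  0.6995 -0.7146] y [ 0.9999 -0.002  -0.0115] F [ 0.0367 -0.1426 -0.4633] w 43.48926765052916
tip [0.569  0.1714 0.0588] grasp [0.5691 0.1584 0.072 ]
corner [0.5689 0.1646 0.0521]
```

View pics/p1.png

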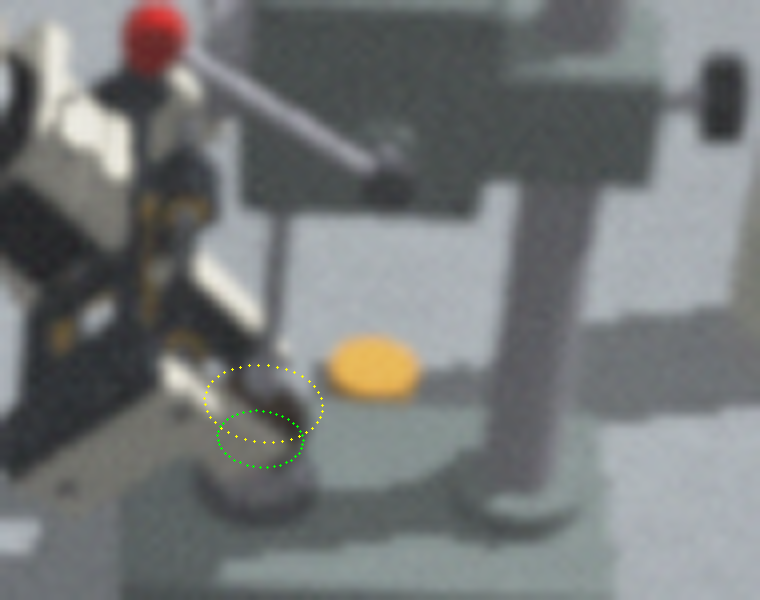

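{"name": "carry_out", "arguments": {"plan": [[-0.1,0.25,0,0,3.5],[-0.1,0.25,-0.2,0,3.5],[-0.1,0.25,-0.4,0,3.5],[-0.1,0.25,-0.55,0,3.5],[-0.1,0.25,-0.55,0,3.5],[-0.1,0.25,-0.55,0,3.5]]}}

```text
clock: 31.2
position: [0.5684, 0.1282, 0.1]
ee_rot: [-1.77, -1.758, -0.71]
force: [-1.0, -0.1, 0.6]
width: 0.472
```

```bash
python3 st.py
```

```text
31.2 q [ 0.223   0.7327 -0.2395  1.9007 -0.919   0.8111  0.7821] p [0.5684 0.1282 0.1   ] z [-0.007   0.6996 -0.7145] y [ 0.9999 -0.0019 -0.0117] F [-1.0149 -0.0993  0.5694] w 43.35764935770824
tip [0.5679 0.1741 0.0532] grasp [0.568  0.1611 0.0664]
corner [0.5678 0.1673 0.0466]
```

{"name": "carry_out", "arguments": {"plan": [[0,0,-0.07,0,3.5],[0,0,-0.07,0,3.5],[0,0,-0.07,0,4.6],[0,0,-0.07,0,5.2],[0,0,-0.07,0,6],[0,0,-0.07,0,6.4],[0,0,-0.07,0,6.4]]}}

```text
clock: 31.9
position: [0.5683, 0.1283, 0.0993]
ee_rot: [-1.77, -1.758, -0.71]
force: [0.1, -0.2, 0.4]
width: 0.691
```

{"name": "carry_out", "arguments": {"plan": [[0,-2,2,0,6.4],[0,-5,4.5,0,6.4],[0,-9,6,0,6.4],[0,-13,8,0,6.4],[0,-13,8,0,6.4],[0,-13,8,0,6.4]]}}

```text
clock: 32.5
position: [0.5687, -0.0028, 0.1795]
ee_rot: [-1.772, -1.757, -0.711]
force: [0.1, 1.1, -0.1]
width: 0.698
```

```bash
python3 st.py; python3 - <<'E'
from h import *
im,d,c=grab('scene');np.savez('scene_p2.npz',im=im)
x,y=335,165;f=8;cr=cv2.resize(im[y:y+75,x:x+95],None,fx=f,fy=f,interpolation=cv2.INTER_CUBIC)
O=np.array([.568,.167,0]);t=np.linspace(0,6.283,40);ring=lambda r,z:O+np.c_[r*np.cos(t),r*np.sin(t),0*t+z]
for P,col in((ring(.016,.044),(0,255,0)),(ring(.022,.056),(255,255,0)),(ring(.022,.044),(255,0,255))):
    for u in proj(c,P): cv2.circle(cr,tuple(int(v) for v in (u-[x,y]+.5)*f),1,col,-1)
cv2.imwrite('pics/p2.png',cr[:,:,::-1])
E
```

```text
32.5 q [ 0.3669  0.6368 -0.1348  1.7922 -0.7643  1.0957  0.7359] p [ 0.5687 -0.0028  0.1795] z [-0.0049  0.6991 -0.715 ] y [ 0.9999 -0.0039 -0.0108] F [ 0.1351  1.0569 -0.0874] w 64.10587291346526
tip [0.5684 0.043  0.1327] grasp [0.5685 0.03   0.1459]
corner [0.5683 0.0362 0.1261]
```

View pics/p2.png

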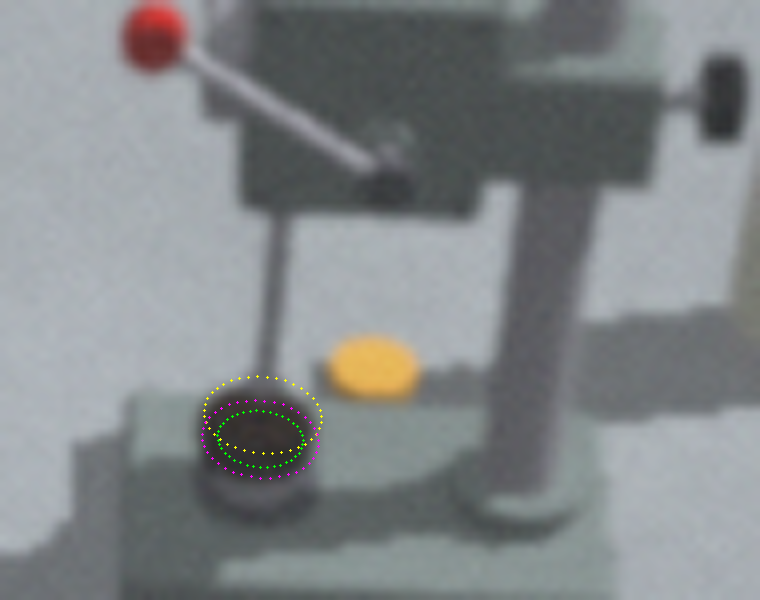

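{"name": "carry_out", "arguments": {"plan": [[0,0,5,0,4],[0,0,10,0,4],[4.4,0,14,0,4],[4.4,3.7,17,0,4],[4.4,3.7,17,0,4],[4.4,3.7,17,0,4]]}}

```text
clock: 33.15
position: [0.6117, 0.039, 0.3496]
ee_rot: [-1.763, -1.761, -0.71]
force: [0.1, -1.4, -0.9]
width: 0.435
```

```bash
python3 st.py
```

```text
33.15 q [ 0.2748  0.4875 -0.1216  1.5646 -0.7288  1.3355  0.4289] p [0.6117 0.039  0.3496] z [-0.0104  0.7008 -0.7133] y [ 0.9999  0.0035 -0.0111] F [ 0.1423 -1.4176 -0.8851] w 39.94118491727116
tip [0.611  0.0849 0.3029] grasp [0.6112 0.0719 0.316 ]
corner [0.6109 0.0781 0.2962]
```

{"name": "carry_out", "arguments": {"plan": [[0.15,1.5,-1.8,0,4],[0.15,3,-3.6,0,4],[0.15,4.35,-5.2,0,4],[0.15,4.35,-5.2,0,4],[0.15,4.35,-5.2,0,0.8],[0.15,4.35,-5.2,0,0.8],[0.15,4.35,-5.2,0,0.8],[0.15,4.35,-5.2,0,0.8],[0.15,4.35,-5.2,0,0.8]], "squeeze": 10}}

```text
clock: 34.05
position: [0.6134, 0.0817, 0.298]
ee_rot: [-1.764, -1.762, -0.71]
force: [-0.9, -3.8, 2.2]
width: 0.152
```

```bash
python3 st.py
```

```text
34.05 q [ 0.2255  0.5227 -0.1468  1.6451 -0.7596  1.201   0.4609] p [0.6134 0.0817 0.298 ] z [-0.0091  0.7003 -0.7138] y [ 0.9999  0.0026 -0.0102] F [-0.8994 -3.7796  2.172 ] w 13.967538701327358
tip [0.6128 0.1275 0.2513] grasp [0.613  0.1146 0.2645]
corner [0.6128 0.1208 0.2446]
```

Knob gripped (14 mm). Swing it down along the arc.

{"name": "carry_out", "arguments": {"plan": [[0,-0.32,-0.5,0,0.8],[0,-0.62,-1.03,0,0.8],[0,-0.88,-1.57,0,0.8],[0,-1.11,-2.12,0,0.8],[0,-1.3,-2.69,0,0.8],[0,-1.46,-3.27,0,0.8],[0,-1.59,-3.86,0,0.8],[0,-1.68,-4.45,0,0.8],[0,-1.73,-5.05,0,0.8],[0,-1.75,-5.65,0,0.8],[0,-1.73,-6.25,0,0.8],[0,-1.68,-6.84,0,0.8],[0,-1.59,-7.44,0,0.8],[0,-1.46,-8.02,0,0.8],[0,-1.3,-8.6,0,0.8],[0,-1.11,-9.17,0,0.8],[0,-0.88,-9.73,0,0.8],[0,-0.62,-10.26,0,0.8],[0,-0.5,-10.5,0,0.8],[0,-0.45,-10.65,0,0.8]]}}

```text
clock: 36.05
position: [0.6134, 0.0773, 0.1912]
ee_rot: [-1.764, -1.761, -0.71]
force: [-2.0, -2.8, 0.8]
width: 0.153
```

```bash
python3 st.py
```

```text
36.05 q [ 0.2443  0.6502 -0.1662  1.7272 -0.7969  1.0489  0.6154] p [0.6134 0.0773 0.1912] z [-0.0093  0.7003 -0.7138] y [ 0.9999  0.0027 -0.0104] F [-2.0227 -2.8293  0.7946] w 14.067641177985102
tip [0.6128 0.1232 0.1445] grasp [0.6129 0.1102 0.1577]
corner [0.6127 0.1164 0.1378]
```

{"name": "carry_out", "arguments": {"plan": [[0,0.1,-0.2,0,0.8],[0,0.15,-0.4,0,0.8],[0,0.15,-0.4,0,0.8]]}}

```text
clock: 36.35
position: [0.6134, 0.0789, 0.1883]
ee_rot: [-1.763, -1.762, -0.712]
force: [-4.5, -6.0, 9.0]
width: 0.147
```

```bash
python3 st.py
```

```text
36.35 q [ 0.2433  0.6541 -0.168   1.7297 -0.8     1.043   0.6201] p [0.6134 0.0789 0.1883] z [-0.0091  0.7011 -0.713 ] y [ 0.9999  0.0031 -0.0097] F [-4.5378 -5.9762  9.0286] w 13.512637754342325
tip [0.6128 0.1248 0.1416] grasp [0.613  0.1118 0.1548]
corner [0.6128 0.118  0.1349]
```

{"name": "carry_out", "arguments": {"plan": [[0,-0.1,0.25,0,0.8],[0,-0.1,0.25,0,4],[0,-0.1,0.25,0,4],[0,-0.1,0.25,0,4],[0,-2,2,0,4],[0,-4.5,4.5,0,4],[0,-9,9,0,4],[0,-14,12,0,4],[0,-19,14,0,4],[0,-19,14,0,4],[0,-19,14,0,4]]}}

```text
clock: 37.45
position: [0.614, -0.1159, 0.3293]
ee_rot: [-1.771, -1.761, -0.714]
force: [0.1, -0.4, 0.1]
width: 0.437
```

```bash
python3 st.py; python3 - <<'E'
from h import *
im,d,c=grab('scene');it,_,ct=grab('top')
x,y=335,165;f=8;cr=cv2.resize(im[y:y+75,x:x+95],None,fx=f,fy=f,interpolation=cv2.INTER_CUBIC)[:,:,::-1]
cv2.imwrite('pics/f1.png',cr)
hsv=cv2.cvtColor(im,cv2.COLOR_RGB2HSV);H,S,V=[hsv[...,i].astype(int) for i in range(3)]
m=((H<6)|(H>174))&(S>140)&(V>90);m[:,:300]=0;m[:,480:]=0;m[260:]=0;m[:120]=0;q=np.argwhere(m)[:,::-1].mean(0)
o,r=ray(c,[q]);print('knob',q,o+r[0]*(.6125-o[0])/r[0,0])
E
```

```text
37.45 q [ 0.4523  0.5937 -0.0617  1.4284 -0.667   1.4982  0.5715] p [ 0.614  -0.1159  0.3293] z [-0.0032  0.6987 -0.7154] y [ 1.     -0.0029 -0.0074] F [ 0.0955 -0.3569  0.1131] w 40.11723457101063
tip [ 0.6138 -0.0701  0.2825] grasp [ 0.6138 -0.0831  0.2957]
corner [ 0.6137 -0.0769  0.2758]
knob [349.86666667 197.53333333] [0.6125     0.11051058 0.16030514]
```

View pics/f1.png

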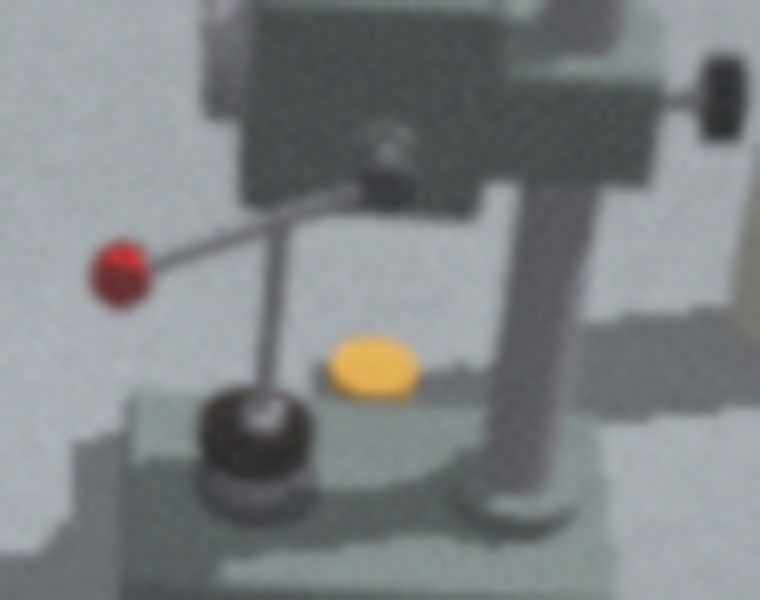

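```bash
python3 - <<'E'
from h import *
im,d,c=grab('scene');V=im[205:235,350:385].astype(int).sum(2)
for z,rows in((.050,range(215,223)),):
    for y in rows: 
        r=V[y-205];k=np.where(r<190)[0]
        if len(k)>8: print(y,k.min()+350,k.max()+350,(k.min()+k.max())/2+350, r.tolist()[12:34:1] if y==219 else '')
for P in([.568,.167,.056],[.568,.167,.050],[.568,.145,.050],[.568,.189,.050]): print(P,proj(c,[P])[0])
it,_,ct=grab('top');hsv=cv2.cvtColor(it,cv2.COLOR_RGB2HSV);print([(n,abs(it.astype(int)-np.load('top0.npz')['im'].astype(int)).max(2)[s].mean().round(1)) for n,s in {'brass':(slice(230,248),slice(246,264)),'coirL':(slice(222,238),slice(380,396)),'spray':(slice(240,265),slice(162,198)),'scoop':(slice(90,165),slice(320,360)),'brush':(slice(165,240),slice(170,188))}.items()])
E
```

```text
220 361 372 366.5 
221 361 372 366.5 
222 361 372 366.5 
[0.568, 0.167, 0.056] [367.34837322 216.35655184]
[0.568, 0.167, 0.05] [367.20421361 217.86692871]
[0.568, 0.145, 0.05] [359.86770217 217.47496061]
[0.568, 0.189, 0.05] [374.5421614  218.25799135]
[('brass', np.float64(8.6)), ('coirL', np.float64(8.5)), ('spray', np.float64(7.4)), ('scoop', np.float64(7.8)), ('brush', np.float64(7.6))]
```

```bash
python3 -c "
from cell import arm
print(arm.sign_off(),arm.observe()['clock'])"
```

```text
the job is handed in; nothing more can be done
the job is handed in; nothing more can be done
```

The job is done and handed in at about 37.5 s of the 69 s. The lever was raised fully, the peat disc was set flat on the anvil, and the lever was swung back down to its stop, so the foot now rests on the disc. The arm is clear of everything.

**How it was reached:** the moves allow no tilt command. I got the 44° lean by driving the wrist against a joint limit high above the bench, then carried that leaned pose through the whole job. The first close on the disc was about 9 mm too high. It closed over the disc's top edge and pressed it lightly; I re-opened, lowered and gripped it properly.

**Last checks:**
- **Lever:** knob up measured 262 mm against 261.5 expected. After lowering, its image position is within 0.2 px of where it started. Pushing it down met about 9 N at the stop.
- **Disc and foot:** the last picture shows the disc level on the anvil with the foot on it.
- **Other things:** both coir discs were still in the tray when the peat disc was lifted. At the end, I compared one coir disc, the brass disc, spray bottle, scoop and brush with the start and found only noise-level differences.

**Not perfect:**
- **Centring:** the disc looks about 2 mm towards the front of the gauge, less than one pixel at 3 mm per pixel. I left it rather than disturb the foot.
- **Joint limit:** joint 6 read 2.002–2.003 against its stated limit of 2 while I was making the tilt.
- **Camera agreement:** in the scene view the base-plate edges came out about 1.5 px off the expected outline, although the anvil matched.

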